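# Lock the portafilter into the espresso machine and start the rinse

## Task

The espresso machine at the drinks end of the kitchen counter is to be backflushed after the shift. Take the portafilter with the blind basket from its stand, lift it up into the group head with its handle swung to the left as you face the machine, and turn the handle to the right until it is locked and points straight out from the machine's front; then let go of it and push the brew paddle on top of the group all the way over to the left. Leave the tamper, milk jug and cup where they stand.

Things in the scene. Friction and masses are not known exactly. Their poses are not given: they have to be found in the camera images.
- machine: Espresso machine of bright steel, fixed. Origin on the counter straight below the group head's axis; +x straight out from its front to the operator, +z up: for an operator facing it, left is -y, right is +y. Body: front panel at x = -100 mm, 380 mm high, y +-150 mm, back to x = -400 mm. Drip tray: x -100 to +90 mm, top 78 mm high. Steam wand 120 to 132 mm to the right, x -95 to -45 mm.
- group_top (a point): Centre of the group head's flat round top, 309 mm above the counter, where the paddle's hub (36 mm across) sits. The group head is a steel bell, 102 mm across at its foot, that stands out from the front panel on a neck 66 mm wide. Axes as machine.
- group_mouth (a point): Centre of the group head's round mouth, in the plane of its lower rim, 235 mm above the counter; axes as machine. Bore 89 mm wide; two ledges inside, right from the rim up, narrow it to 73 mm. Between them two opposite gaps 50 deg wide: the lugs pass up through them when the handle points 50 deg (+-8) to the operator's left (portafilter +x turned -50 deg from machine +x).
- ledge (a point): On the group's axis at the height where the locked lugs' undersides lie, 7 mm above the mouth. The ledges' tops are 4 mm above the mouth beside the gaps, rise to 7 mm in 20 deg of turn to the right (anticlockwise from above), then run level; so the twist itself draws the part up the last bit. A stop ends the turn 3 deg after the handle points along machine +x. Nothing turns it back.
- gasket (a joint): Springy rubber gasket up in the bore, m: 0 = free, grows to 0.004 as the portafilter's rim presses it up. The rim touches it when the portafilter's origin is 5.5 mm above the mouth; it yields from 5 N, then 4 N per mm. Locked, it reads about 0.0015 and presses the lugs on the ledges with about 11 N, so the portafilter stays level and in place when let go.
- portafilter: Portafilter, about 0.45 kg: steel bowl, double spout below, black handle. Origin on the bowl's axis at the lugs' underside; +x along the handle, +z up. Rim 68 mm across, tapering to 60 mm in its top 6 mm, top 15 mm above the origin; spouts to 62 mm below it. Two lugs at +y and -y, to 42 mm from the axis, 17 mm wide, 6 mm high. Centre of mass about 21 mm out towards the handle.
- handle_grip (a point): On the centre line of the portafilter's handle, 115 mm out from the bowl's axis and 18 mm below the body's origin; axes as portafilter. The handle is flat-sided, 28 mm wide (y), 30 mm high, from 65 to 183 mm out; a 14 mm round neck joins it to the bowl.
- stand: Low steel stand for the portafilter, fixed. Origin on the counter under the axis of the bowl lying in it, +x along the handle. Base 118 by 120 mm, 10 mm thick; the lugs rest on two cheeks 85 mm high, the neck in a notched post 46 to 54 mm out, with prongs 71 mm high. Handle free below and on both sides. Lift the portafilter straight up by 60 mm or more to clear it.
- paddle (a joint): Brew paddle, rad: 0 = off, pointing 55 deg to the operator's right of machine +x; grows to 1.40 = on, 25 deg to the left (turning clockwise seen from above). It turns about the group's axis with slight friction, about 1 N at its grip, and stays where it is left.
- paddle_grip (a point): Middle of the paddle's black grip, 65 mm out from the group's axis, 324 mm above the counter; +x points out along the paddle. The grip is 44 mm long (41 to 85 mm from the axis), 15 mm wide and 20 mm high.
- tamper: Coffee tamper, steel foot 58 mm across, black handle, 90 mm high. Origin at the centre of its underside.
- milk_jug: Steel milk jug, 94 mm across, 105 mm high, handle at its +y. Origin at the centre of its underside.
- cup: White espresso cup, standing on the left part of the drip tray, 64 mm across, 58 mm high, handle at its +y. Origin at the centre of its underside.
Things that resemble listed ones, but are neither listed nor needed, are in the scene too. What is shaped like the portafilter but pink is not meant.

How it is judged (in metres and radians):
On the way:
1. the portafilter is locked in the group head with its handle straight out and has been let go, the paddle still off (horizontal distance between portafilter and group_mouth below 0.004 m and z of portafilter in the frame of group_mouth above 0.004 m and angle between the x axis of portafilter and the x axis of machine, either way round below 0.17 rad and contact force between the fingers and portafilter below 0.1 N and value of joint paddle below 0.4 rad), for 0.3 s.
At the end, for the whole second after the job is handed in: The portafilter hangs by itself in the group head: its origin within 4 mm of the group's axis and more than 4 mm above the mouth, level within 5 deg, at rest, its handle within 10 deg of straight out from the front; the paddle is turned past 1.2 rad (horizontal distance between portafilter and group_mouth below 0.004 m and z of portafilter in the frame of group_mouth above 0.004 m and angle between the x axis of portafilter and the x axis of machine, either way round below 0.17 rad and angle between portafilter's own z axis and vertical below 0.09 rad and linear speed of portafilter below 0.02 m/s and value of joint paddle above 1.2 rad); the robot touches nothing.
It fails at once if the paddle is pushed over while the portafilter is not locked in (value of joint paddle above 0.4 rad and (angle between the x axis of portafilter and the x axis of machine, either way round above 0.25 rad or z of portafilter in the frame of group_mouth below 0.002 m or horizontal distance between portafilter and group_mouth above 0.01 m)).
It fails at once if the tamper is moved by more than 30 mm or tipped (distance of tamper from where it was at the start of the episode above 0.03 m or angle between tamper's own z axis and vertical above 0.5 rad).
It fails at once if the milk jug is moved by more than 30 mm or tipped (distance of milk_jug from where it was at the start of the episode above 0.03 m or angle between milk_jug's own z axis and vertical above 0.5 rad).
It fails at once if the cup is moved by more than 30 mm or tipped (distance of cup from where it was at the start of the episode above 0.03 m or angle between cup's own z axis and vertical above 0.5 rad).
It also fails if it takes over 72 s, if anything falls off the work surface, if the arm or the gripper's body presses on something with over 40 N, if the wrist force passes 120 N, or if a joint passes its speed limit or range.

## Robot

A 7-joint arm with a two-finger parallel gripper is mounted at the origin on the work surface. World frame = base frame: x ahead of the robot, y to its left, z up, the work surface at z = 0. Lengths are in mm, angles in rad, forces in N, time in s.
With the tool pointing down it reaches from about 425 to 1025 mm from the base axis. Payload 3.6 kg.
Tool frame: the origin (TCP) lies at the very end of the fingers, on their centre line; the grasp point (between the pads) lies 19 mm behind it (bot.grip_depth is the distance from the TCP to the grasp point, in mm); z points along the fingers, y is the line along which they close (so a half turn about z gives the same grasp; the last joint's range is limited). The gripper opens to 85 mm and grips with 20 to 120 N. Pads are 22 mm wide; open, the fingers measure 114 mm over their backs; the gripper's body (76 mm by 85 mm) begins 54 mm behind the grasp point. The pads swing forward as they close: fully open they stand 13 mm farther back than shut.
Start: joints at [1.248, 0.591, 0.048, 1.609, -0.033, 0.943, -0.034], TCP at [165.143, -705.944, 201.702] pointing down, gripper open.
Joint ranges: [-2.69, 2.69], [-0.47, 2.24], [-1.27, 1.36], [0.19, 2.51], [-1.53, 4.68], [0.08, 2.07], [-3.09, 3.09]. Speed limits (rad/s): [2.57, 2.57, 3.14, 3.14, 3.14, 3.14, 3.14].

## Interface

Orientations are given as [roll, pitch, yaw] about the fixed x, y, z axes, in that order (R = Rz(yaw) Ry(pitch) Rx(roll)).
In Python, from workcell import bot gives the robot as it stands.
- The arm moves only by the shell command python3 -m pendant 'ROWS' [FORCE]. ROWS is JSON, a list that holds one entry, the list of rows, each a list of 5 numbers: the shift along the tool's x, y, z in m, then the turn about the tool's z in rad, then the opening, from 0 (shut) to 1 (fully open). A call has 1 to 12 rows; each row shifts and turns the commanded pose from where the row before left it, along the tool's axes as they then stand; what a row does not reach is not made up. A row lasts 1/12 s, in which the tool goes at most 41.7 mm and 7.16 degrees, less where a joint would pass 70% of its speed; a pose out of reach is approached as far as the arm can. A call is refused whole if a number of a shift passes 0.0417 or a number of a turn 0.125, either way. A call with a gripper value outside its range is refused whole. The fingers move at their own pace and stop on an object; FORCE is the grip in N (left out, the last holds). Time passes only in rows, so rows that do not move let the fingers close. It gives the time, the measured TCP pose, the force, the opening and the grip force at its end, in the units of the state.
- bot.get_obs(): the state, without advancing time (a new reading comes with each control period).
- bot.capture(name): name is "scene" or "top"; returns (picture, depth): 400x640x3 uint8, red, green, blue; 400x640 float32, mm along the optical axis (not along the pixel's ray), 0 where there is no reading.
- bot.calibration(name): a dict with "fov_y" (degrees; the focal length in pixels is half the picture's height over the tangent of half this angle, whatever the lens; pixels are square), "cx", "cy" (the principal point, pixels), "k1" (the pictures are not rectified: a ray, as slopes to the right and down, at radius r is drawn at 1 + k1 r^2 times it, then the intrinsics apply), "eye" and "rotation" of the camera in the world. Camera axes: x right, y down, z forward; pixel columns grow to the right and rows downward; lengths in mm; the calibration is good to about 2 mm. A picture is of the moment at which its call begins. calibration takes no time and is no camera call.
- bot.job_done(): hands the job in; it is judged then, once.
The state is a dict: "time_s": time; "joints": joint angles; "qd": joint speeds; "joint_torque": joint torques, N m; "eef_pos": TCP position; "tool_rot": TCP orientation; "wrist_force": force on the tool from outside, world axes, zero at the start; "ft_torque": the same for the moment, N m; "grip_width": finger opening in mm; "finger_force": force on a finger pad.
Only numpy, scipy, OpenCV 4.12 (cv2) and the standard library are available. Lean on these libraries where they do the work, as an engineer would, in place of code of your own. Each camera call takes 0.05 s, during which the arm holds its last target. There are 200 camera calls.

## Working session

There is one attempt and no reset: what is moved stays moved. The work goes in short steps, Python scripts to look and compute and a shell command to move; the robot and the scene stay as the last step left them, time stands still between calls to the robot, and variables do not carry over. Pictures are saved under pics/ and viewed, at most 10 in all, crops included, and the job is handed in when it is done.

```bash
mkdir -p pics; ls; cat > h.py <<'E'
import numpy as np, cv2
from workcell import bot
def cam(n):
    c=bot.calibration(n); f=200/np.tan(np.radians(c['fov_y'])/2)
    return c,f
def pts(n,d):
    "world points for each pixel"
    c,f=cam(n); v,u=np.mgrid[0:400,0:640].astype(float)
    x=(u-c['cx'])/f; y=(v-c['cy'])/f; a,b=x.copy(),y.copy()
    for _ in range(8):
        s=1+c['k1']*(a*a+b*b); a,b=x/s,y/s
    P=np.stack([a*d,b*d,d],-1)
    return P@np.array(c['rotation']).T+np.array(c['eye'])
def proj(n,p):
    c,f=cam(n); q=(np.atleast_2d(p)-np.array(c['eye']))@np.array(c['rotation'])
    a,b=q[:,0]/q[:,2],q[:,1]/q[:,2]; s=1+c['k1']*(a*a+b*b)
    return np.c_[a*s*f+c['cx'],b*s*f+c['cy']]
def save(im,name): cv2.imwrite('pics/'+name,im[...,::-1])
E
python3 - <<'E'
from h import *
for n in('scene','top'):
    im,d=bot.capture(n); save(im,n+'0.png'); np.savez('/tmp/'+n,im=im,d=d); c=bot.calibration(n); print(n,c)
print(bot.get_obs())
E
```

```text
pics
scene {'fov_y': 46.50623548730695, 'cx': 314.41259016126196, 'cy': 203.88649120376343, 'k1': -0.06662374825841008, 'eye': array([1057.14922509,  -80.67669063, 1166.53088429]), 'rotation': array([-2.58129520e+00, -2.73472690e-04,  1.25438718e+00])}
top {'fov_y': 43.052355130385415, 'cx': 321.6524117602234, 'cy': 200.49086574956343, 'k1': -0.05081064555639876, 'eye': array([ 366.81790412,   97.02821311, 1292.13586288]), 'rotation': array([-3.01950157e+00, -2.07006721e-03, -1.55516241e+00])}
{'time_s': 0.1, 'joints': array([ 1.24750543,  0.59205443,  0.04832635,  1.60972174, -0.03331819,
        0.94270819, -0.03372555]), 'qd': array([-0.00109684, -0.00067022,  0.00095642, -0.00145505, -0.00099227,
        0.0007096 ,  0.00207528]), 'joint_torque': array([ 4.15345086e-03, -5.50008881e+01,  1.55300606e+00, -1.98827720e+01,
        9.69450921e-03,  3.81518301e-03,  6.06853192e-06]), 'eef_pos': array([ 164.94362082, -705.13877932,  200.62599854]), 'tool_rot': array([-3.13950972e+00,  1.15539623e-04,  2.29816002e-01]), 'wrist_force': array([0.36950216, 0.84734185, 0.27026286]), 'ft_torque': array([-0.02968125,  0.01471373, -0.02022452]), 'finger_force': 0.0, 'grip_width': 84.89768956743033}
```

View pics/scene0.png

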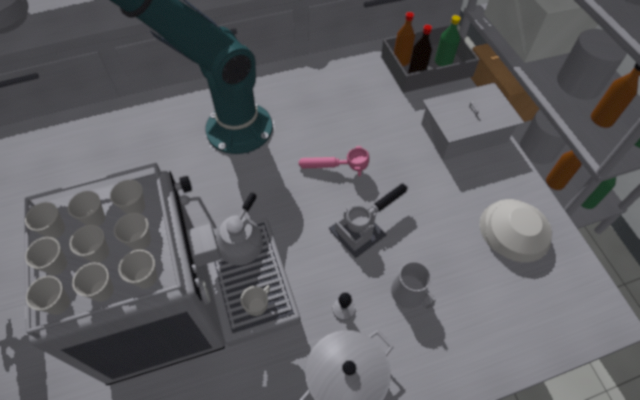

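View pics/top0.png

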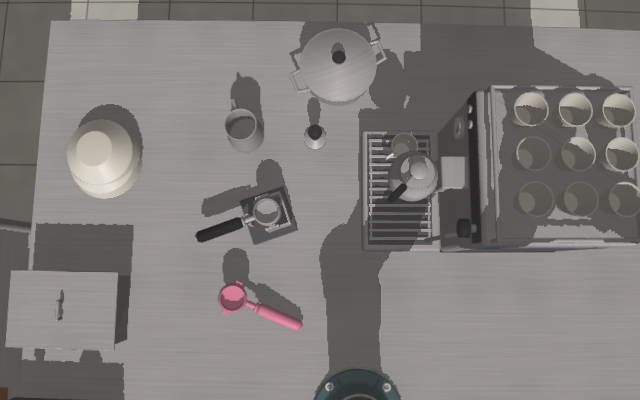

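The top picture shows the machine on the right, its group at about (415,175) and its front facing left (world +y). The portafilter with the black handle sits in its stand at (266,210), handle end at (198,237). Possible mix-ups: the pink portafilter at (233,297), rejected by its colour, and the tamper at (315,133), which has a black knob. I choose the black-handled one in the stand.

```bash
cat >> h.py <<'E'
from scipy.spatial.transform import Rotation as Rr
_cal=bot.calibration
def cam(n):
    c=dict(_cal(n)); f=200/np.tan(np.radians(c['fov_y'])/2)
    c['rotation']=Rr.from_euler('xyz',c['rotation']).as_matrix()
    return c,f
E
python3 - <<'E'
from h import *
for n in('scene','top'):
    z=np.load(f'/tmp/{n}.npz'); im,d=z['im'],z['d']; P=pts(n,d)
    np.save(f'/tmp/P{n}.npy',P)
    print(n,'floor',[P[p].round(1) for p in ([(300,180),(350,230),(60,200)] if n=='top' else [(330,520),(150,290)])], 'base',proj(n,[0,0,0]))
P=np.load('/tmp/Ptop.npy')
for nm,u,v in [('group top',415,170),('grip',398,190),('bowl',266,210),('handle',225,229),('handle end',200,237),('neck box',452,172),('panel top',476,150)]:
    print(nm,P[v-2:v+3:2,u-2:u+3:2].reshape(-1,3).mean(0).round(1),P[v,u].round(1))
z=np.load('/tmp/top.npz'); a=z['im'][90:260,180:500]; save(cv2.resize(a,(800,425),interpolation=cv2.INTER_CUBIC),'crop1.png')
E
```

```text
scene floor [array([890.2, 528.4,   3.8]), array([146.9, 135.9,   3.2])] base [[238.11789256 127.64290208]]
top floor [array([267.1, 449.9,  -0. ]), array([145.8, 320. ,  -4. ]), array([899.4, 428.5,  -1.3])] base [[357.60911696 412.69942274]]
group top [547.6 -82.9 327.1] [547.4 -82.7 328.1]
grip [508.1 -49.9 326.1] [507.1 -48.9 333. ]
bowl [490.5 230.4  79.1] [490.1 229.9  83.2]
handle [443.1 327.4  79.2] [443.4 328.2  75.4]
handle end [422.9 386.7  79.7] [422.8 386.3  81.4]
neck box [ 548.7 -160.2  306.8] [ 548.6 -160.2  306.8]
panel top [ 579.3 -189.3  371. ] [ 578.3 -188.1  374.9]
```

View pics/crop1.png

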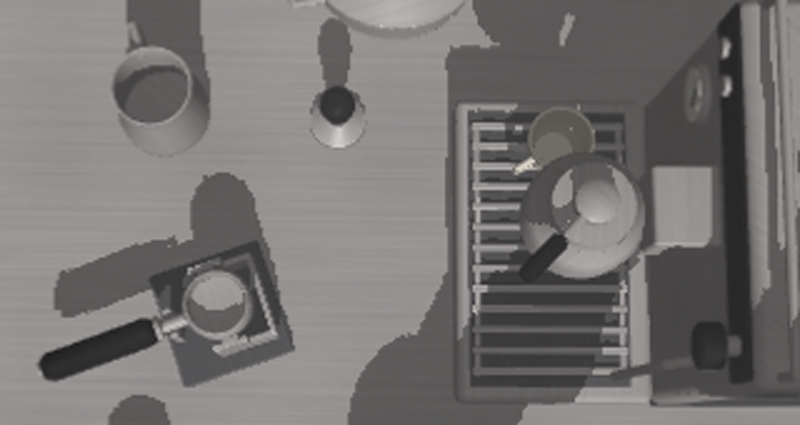

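The crop confirms the choice: black handle on the stand at bottom left, bowl at crop (217,303). The hub of the group is at crop (598,202), the paddle points lower left (off), and the cup is at crop (560,135). Next come the poses and a test of the swing joint.

```bash
python3 - <<'E'
from h import *
def circ(p):
    A=np.c_[2*p,np.ones(len(p))]; s=np.linalg.lstsq(A,(p**2).sum(1),rcond=None)[0]; return s[:2].round(1),round(float(np.sqrt(s[2]+s[:2]@s[:2])),1)
for n in('top','scene'):
    z=np.load(f'/tmp/{n}.npz'); im=z['im'].astype(int); P=np.load(f'/tmp/P{n}.npy'); X,Y,Z=P[...,0],P[...,1],P[...,2]
    near=lambda x,y,r:(np.hypot(X-x,Y-y)<r)
    m=(im.max(-1)<45)&(Z>45)&(Z<105)&near(440,340,110)
    p=P[m]; 
    (c,(w,l),a)=cv2.minAreaRect(p[:,:2].astype(np.float32)); ev,V=np.linalg.eigh(np.cov(p[:,:2].T)); d=V[:,1]; d=d*np.sign(d[1])
    t=(p[:,:2]-p[:,:2].mean(0))@d; s=(p[:,:2]-p[:,:2].mean(0))@[-d[1],d[0]]
    print(n,'handle',m.sum(),p.mean(0).round(1),'dir',np.arctan2(d[1],d[0]).round(4),'rect',np.round(c,1),w,l,'t',np.percentile(t,[1,99]).round(1),'s',np.percentile(s,[2,98]).round(1),'ztop',np.percentile(p[:,2],[50,90]).round(1))
    # bowl rim
    m=near(492,230,45)&(Z>90)&(Z<108); print(' rim',m.sum(),P[m].mean(0).round(1),circ(P[m][:,:2]))
    # tray top
    m=near(540,-60,260)&(abs(Z-78)<6)&(Y<60)&(Y>-190); q=P[m][:,:2].astype(np.float32); print(' tray',m.sum(),[np.round(k,2) for k in cv2.minAreaRect(q)],np.percentile(P[m][:,2],50))
    # bell / hub
    for zl,zh in((300,314),(315,340),(250,298)):
        m=near(548,-85,75)&(Z>zl)&(Z<zh)
        print(' bell',zl,m.sum(),P[m].mean(0).round(1),'x',np.percentile(P[m][:,0],[1,99]).round(1),'y',np.percentile(P[m][:,1],[1,99]).round(1))
    m=(im.max(-1)<60)&near(510,-45,60)&(Z>300)&(Z<345); print(' paddle grip',m.sum(),P[m].mean(0).round(1))
    # body top edge near front
    m=(Z>355)&(Z<400)&(X>350)&(X<750)&(Y<-150)&(Y>-260); q=P[m]; print(' panel',m.sum(),[(x,np.percentile(q[abs(q[:,0]-x)<10][:,1],99).round(1)) for x in (440,480,520,560,600,640,660) if (abs(q[:,0]-x)<10).sum()>3],'x ext',np.percentile(q[:,0],[.5,99.5]).round(1))
    m=(Y>-190)&(Y<-165)&(Z>290)&(Z<315)&(abs(X-550)<60); print(' neck x',np.percentile(P[m][:,0],[1,99]) if m.sum() else 0)
E
python3 -m pendant '[[[0,0,-0.04,0,1],[0,0,-0.04,0,1],[0.03,0,-0.04,-0.04,1],[0.03,0,-0.04,-0.04,1],[0.03,0,-0.04,-0.04,1]]]'
python3 -c "
from h import *
o=bot.get_obs();print(o['joints'],o['tool_rot'])"
```

```text
top handle 185 [446.8 349.9  79.8] dir 1.9608 rect [445.8 343.4] 21.048751831054688 111.10279083251953 t [-59.7  49.2] s [-5.7  7.7] ztop [80.2 83.3]
 rim 226 [486.2 227.6  96.1] (array([486.8, 228.1]), 31.8)
 tray 3318 [array([592.15, -90.03]), array([395.63, 228.39]), np.float64(10.27)] 75.0549369776702
 bell 300 948 [ 548.4 -110.   306. ] x [515.8 581.2] y [-158.1  -58.1]
 bell 315 470 [532.1 -75.2 327.1] x [490.1 564.8] y [-106.5  -35.5]
 bell 250 1034 [541.3 -89.8 279.2] x [498.7 596.9] y [-146.   -40.6]
 paddle grip 161 [501.2 -46.4 331.9]
 panel 6076 [(440, np.float64(-158.1)), (480, np.float64(-187.9)), (520, np.float64(-187.2)), (560, np.float64(-186.5)), (600, np.float64(-186.6)), (640, np.float64(-182.0)), (660, np.float64(-181.9))] x ext [401.6 695.2]
 neck x [517.00821658 605.74375197]
scene handle 239 [454.5 341.6  81.2] dir 1.9396 rect [453.3 342.3] 18.380088806152344 103.32398986816406 t [-49.1  50.4] s [-7.8  9.5] ztop [81.7 85.9]
 rim 232 [495.  227.2  96.9] (array([492.5, 228.3]), 31.6)
 tray 3775 [array([554.58, -97.54]), array([294.03, 187.95]), np.float64(0.7)] 75.823396109952
 bell 300 794 [ 558.6 -110.   307.9] x [520.4 586.8] y [-158.4  -58.5]
 bell 315 439 [537.9 -73.9 328.3] x [494.6 570.3] y [-107.1  -32.4]
 bell 250 994 [580.1 -93.7 278.5] x [526.4 603.3] y [-147.7  -42. ]
 paddle grip 132 [510.4 -46.8 331.8]
 panel 4735 [(440, np.float64(-156.7)), (480, np.float64(-187.7)), (520, np.float64(-187.4)), (560, np.float64(-186.8)), (600, np.float64(-186.4)), (640, np.float64(-181.3)), (660, np.float64(-183.3))] x ext [412.  704.7]
 neck x [522.46460547 590.87369196]
time_s: 0.52
eef_pos: [237.3, -685.5, 382.9]
tool_rot: [-3.141, 0.0, 0.35]
wrist_force: [0.5, -0.5, -0.4]
grip_width: 85.4
finger_force: 0.0
[ 1.16058829  0.46315045  0.02284788  1.39471472 -0.01045694  1.28452476
 -0.03679567] [-3.14092207e+00  2.02457304e-04  3.50011119e-01]
```

```bash

python3 -m pendant '[[[0.01,0,-0.038,-0.015,1],[0.02,0,-0.035,-0.03,1],[0.03,0,-0.028,-0.045,1],[0.034,0,-0.022,-0.05,1],[0.036,-0.005,-0.018,-0.05,1],[0.036,-0.005,-0.018,-0.05,1],[0.036,-0.005,-0.018,-0.05,1],[0.036,-0.005,-0.018,-0.05,1],[0.038,-0.005,-0.01,-0.05,1],[0.04,-0.005,0,-0.06,1],[0.04,-0.005,0,-0.06,1],[0.04,-0.005,0,-0.06,1]]]'
python3 -m pendant '[[[0.04,-0.005,0,-0.06,1],[0.04,-0.005,0,-0.06,1],[0.04,-0.005,0,-0.06,1],[0.04,-0.005,0,-0.06,1],[0.04,-0.005,0,-0.06,1],[0.04,-0.005,0,-0.06,1],[0.04,-0.005,0,-0.06,1],[0.04,-0.005,0,-0.06,1],[0.04,-0.005,0,-0.06,1],[0.04,-0.005,0,-0.06,1],[0.04,-0.005,0,-0.06,1],[0.03,-0.005,0,-0.06,1]]]'
python3 -c "
from h import *
o=bot.get_obs();print(o['joints'],o['tool_rot'],o['eef_pos'])"
```

```text
time_s: 1.52
eef_pos: [534.7, -429.6, 585.9]
tool_rot: [-3.141, 0.0, 0.923]
wrist_force: [0.5, -0.2, -0.2]
grip_width: 85.4
finger_force: 0.0
time_s: 2.52
eef_pos: [625.5, 27.7, 585.9]
tool_rot: [-3.14, -0.002, 1.647]
wrist_force: [-0.2, 0.4, 0.2]
grip_width: 85.6
finger_force: 0.0
[ 0.20696162  0.28898799 -0.46782455  1.23551219  0.12718347  1.64713484
 -0.15814932] [-3.14021190e+00 -1.85223856e-03  1.64706139e+00] [625.46382042  27.68343156 585.85144574]
```

```bash

python3 -m pendant '[[[0.0293,-0.0142,0.02,0,1],[0.0293,-0.0142,0.02,0,1],[0.0293,-0.0142,0.02,0,1],[0.0293,-0.0142,0.02,0,1],[0.0293,-0.0142,0.02,0,1],[0.0293,-0.0142,0.02,0,1],[0.0293,-0.0142,0.02,0,1],[0.0293,-0.0142,0.02,0,1],[0.0293,-0.0142,0.02,0,1],[0.0293,-0.0142,0.02,0,1],[0.0293,-0.0142,0.02,0,1]]]'
python3 -m pendant '[[[0,0,0.037,-0.104,1],[0,0,0.037,-0.104,1],[0,0,0.037,-0.104,1],[0,0,0.037,0,1],[0,0,0.037,0,1],[0,0,0,0,1],[0,0,0,0,1]]]'
python3 - <<'E'
from h import *
o=bot.get_obs();print(o['joints'],o['tool_rot'],o['eef_pos'])
ims=[]
for n in('scene','top'):
    im,d=bot.capture(n); np.savez('/tmp/'+n+'1',im=im,d=d)
    u,v=proj(n,[445,338,100])[0].astype(int); a=im[max(v-75,0):v+75,max(u-95,0):u+95]; ims.append(cv2.resize(a,(400,int(400*a.shape[0]/a.shape[1])))[:300])
    print(n,'TCP px',proj(n,o['eef_pos']),'origin',u-95,v-75)
h=min(i.shape[0] for i in ims); save(np.hstack([i[:h] for i in ims]),'hover.png')
E
```

```text
time_s: 3.43
eef_pos: [446.9, 334.6, 365.5]
tool_rot: [-3.141, 0.001, 1.639]
wrist_force: [1.4, -0.4, -0.2]
grip_width: 85.5
finger_force: 0.0
time_s: 4.02
eef_pos: [446.9, 332.7, 180.2]
tool_rot: [-3.137, 0.001, 1.952]
wrist_force: [0.2, 1.2, 1.1]
grip_width: 85.4
finger_force: 0.0
[-0.26218613  0.4736539  -0.61965707  1.98639153  0.37628406  0.80136515
 -0.71620825] [-3.13663161e+00  1.28414513e-03  1.95207185e+00] [446.87691502 332.66396707 180.18178251]
scene TCP px [[392.06560694 174.75357506]] origin 294 115
top TCP px [[214.13587896 224.23042323]] origin 123 152
```

View pics/hover.png

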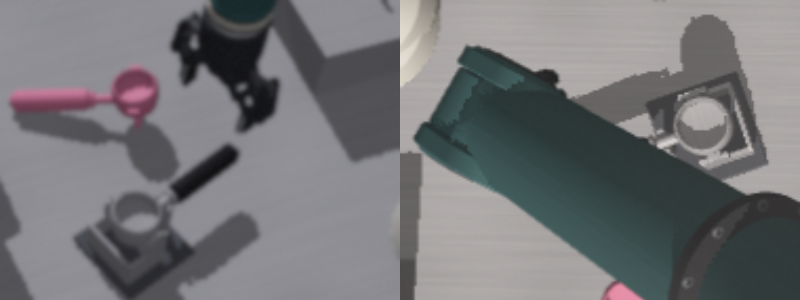

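```bash
python3 - <<'E'
from h import *
for n in('top','scene'):
    z=np.load(f'/tmp/{n}.npz'); im=z['im'].astype(int); P=np.load(f'/tmp/P{n}.npy'); X,Y,Z=P[...,0],P[...,1],P[...,2]
    dr=np.array([np.cos(1.95),np.sin(1.95)]); nr=np.array([-dr[1],dr[0]])
    Q=P[...,:2]-[490,228]; t=Q@dr; s=Q@nr
    m=(t>-45)&(t<195)&(abs(s)<50)&(Z>72)&(Z<108)
    for a in range(-40,200,12):
        k=m&(t>=a)&(t<a+12)
        if k.sum()>4: print(n,a+6,k.sum(),'s',np.percentile(s[k],[3,50,97]).round(1),'z',np.percentile(Z[k],[5,50,95]).round(0),'br',np.median(im[k].max(-1)))
E
```

```text
top -34 20 s [-9.2  4.4 15.3] z [ 88.  95. 101.] br 93.5
top -22 98 s [-21.3   2.5  28.6] z [ 76.  84. 101.] br 131.5
top -10 173 s [-36.9   1.2  43.8] z [76. 81. 97.] br 147.0
top 2 175 s [-36.6   3.5  44.1] z [76. 81. 99.] br 149.0
top 14 165 s [-36.2   2.8  43.8] z [76. 81. 97.] br 132.0
top 26 107 s [-19.3   2.1  27.6] z [ 77.  87. 102.] br 98.0
top 38 20 s [-10.2   2.6  10. ] z [72. 92. 98.] br 129.5
top 50 14 s [-8.1  0.3 11.8] z [73. 73. 77.] br 141.0
top 62 28 s [-8.6  1.4 11.1] z [73. 76. 81.] br 124.0
top 74 50 s [-8.6  2.9 13. ] z [73. 78. 84.] br 46.0
top 86 52 s [-9.8  2.9 14.2] z [74. 80. 84.] br 48.5
top 98 57 s [-11.    1.8  13.7] z [74. 79. 84.] br 48.0
top 110 56 s [-10.4   2.2  13.5] z [75. 80. 84.] br 48.0
top 122 54 s [-10.7   1.7  13.4] z [74. 79. 85.] br 47.0
top 134 54 s [-11.    1.9  13.1] z [75. 80. 85.] br 47.0
top 146 55 s [-11.    2.2  13.8] z [75. 80. 83.] br 46.0
top 158 55 s [-11.    1.7  13.5] z [75. 80. 83.] br 45.0
top 170 53 s [-9.3  3.8 13.7] z [74. 79. 83.] br 45.0
top 182 23 s [-7.6  1.6  9.9] z [73. 79. 82.] br 46.0
scene -34 63 s [-19.6  -4.6 
[... 346 characters left out ...]
 50 20 s [-15.9  -1.1   9.6] z [73. 75. 77.] br 133.0
scene 62 28 s [-12.   -1.5   5.4] z [72. 78. 82.] br 106.5
scene 74 44 s [-15.1  -5.7   8.2] z [74. 80. 85.] br 35.5
scene 86 38 s [-16.4  -6.6   7.8] z [76. 82. 86.] br 34.5
scene 98 36 s [-16.2  -6.4   6.8] z [78. 81. 86.] br 32.5
scene 110 36 s [-16.9  -7.5   7.9] z [75. 82. 86.] br 31.0
scene 122 37 s [-16.8  -6.1   8.7] z [73. 81. 86.] br 32.0
scene 134 37 s [-16.8  -8.3   6.9] z [74. 81. 86.] br 28.0
scene 146 34 s [-17.4  -7.    4.2] z [74. 82. 86.] br 30.0
scene 158 37 s [-17.4  -8.8   6.5] z [74. 81. 88.] br 30.0
scene 170 32 s [-19.3  -9.6   8.3] z [75. 82. 87.] br 49.0
scene 182 14 s [-12.7  -3.4   4.3] z [76. 79. 80.] br 106.5
```

```bash

python3 -m pendant '[[[0.002,0.0025,0.02,-0.012,1],[0,0,0.037,0,1],[0,0,0.037,0,1],[0,0,0.028,0,1],[0,0,0.01,0,1],[0,0,0,0,1],[0,0,0,0,1],[0,0,0,0,1]]]'
python3 -m pendant '[[[0,0,0,0,0.5],[0,0,0,0,0.45],[0,0,0,0,0.4],[0,0,0,0,0.35],[0,0,0,0,0.33],[0,0,0,0,0.31],[0,0,0,0,0.3],[0,0,0,0,0.3],[0,0,0,0,0.3]]]' 20
python3 -m pendant '[[[0,0,0,0,0],[0,0,0,0,0],[0,0,0,0,0],[0,0,0,0,0]]]' 20
```

```text
time_s: 4.78
eef_pos: [451.4, 338.6, 52.3]
tool_rot: [3.137, -0.002, 1.964]
wrist_force: [-1.1, -0.8, 0.5]
grip_width: 85.6
finger_force: 0.0
time_s: 5.53
eef_pos: [449.4, 336.7, 49.7]
tool_rot: [-3.141, 0.0, 1.964]
wrist_force: [-1.7, 0.0, 1.3]
grip_width: 26.7
finger_force: 19.6
time_s: 5.87
eef_pos: [449.5, 336.8, 49.7]
tool_rot: [-3.141, -0.0, 1.964]
wrist_force: [-1.3, -0.7, 1.8]
grip_width: 27.1
finger_force: 19.6
```

```bash

python3 -m pendant '[[[0,0,0,0,0],[0,0,0,0,0],[0,0,-0.01,0,0],[0,0,-0.02,0,0],[0,0,-0.03,0,0],[0,0,-0.03,0,0],[0,0,-0.02,0,0],[0,0,-0.01,0,0],[0,0,0,0,0]]]' 120
python3 -m pendant '[[[-0.015,0.004,-0.002,0,0],[-0.03,0.006,0,0,0],[-0.03,0.0063,0,0,0],[-0.03,0.0063,0,0,0],[-0.03,0.0063,0,0,0],[-0.03,0.0063,0,0,0],[-0.03,0.0063,0,0,0],[-0.03,0.0063,0,0,0],[-0.03,0.0063,0,0,0],[-0.03,0.0063,0,0,0],[-0.03,0.0063,0,0,0],[-0.01,0.0037,0,0,0]]]'
python3 -m pendant '[[[0,0,0,0.06,0],[0,0,0,0.1,0],[0,0,0,0.12,0],[0,0,0,0.12,0],[0,0,0,0.12,0],[0,0,0,0.12,0],[0,0,0,0.12,0],[0,0,0,0.12,0],[0,0,0,0.12,0],[0,0,0,0.12,0],[0,0,0,0.08,0],[0,0,0,0.054,0]]]'
python3 -m pendant '[[[0,0,0,0,0],[0,0,0,0,0],[0,0,0,0,0]]]'
python3 - <<'E'
from h import *
o=bot.get_obs();print(o['joints'],o['tool_rot'],o['eef_pos'])
ims=[]
for n in('scene','top'):
    im,d=bot.capture(n); np.savez('/tmp/'+n+'2',im=im,d=d)
    u,v=proj(n,[570,-30,200])[0].astype(int); a=im[max(v-75,0):v+75,max(u-95,0):u+95]; ims.append(cv2.resize(a,(400,int(400*a.shape[0]/a.shape[1])))[:320])
h=min(i.shape[0] for i in ims); save(np.hstack([i[:h] for i in ims]),'pre.png')
E
```

```text
time_s: 6.62
eef_pos: [451.4, 337.9, 172.4]
tool_rot: [3.136, -0.001, 1.963]
wrist_force: [0.0, 0.2, -0.7]
grip_width: -0.3
finger_force: 0.0
time_s: 7.62
eef_pos: [640.9, 56.4, 169.3]
tool_rot: [-3.138, 0.003, 1.957]
wrist_force: [-0.2, -0.9, -0.6]
grip_width: -0.1
finger_force: 0.0
time_s: 8.62
eef_pos: [637.9, 64.1, 170.2]
tool_rot: [-3.14, 0.002, 0.707]
wrist_force: [-0.7, 0.5, -0.2]
grip_width: 0.0
finger_force: 0.0
time_s: 8.87
eef_pos: [638.6, 63.8, 170.9]
tool_rot: [-3.141, 0.001, 0.712]
wrist_force: [-0.2, 0.0, 0.9]
grip_width: -0.1
finger_force: 0.0
[ 0.00989843  0.53164992 -0.25753043  1.82103424  0.17856114  0.81282763
 -1.19603525] [-3.14082362e+00  1.14092413e-03  7.11724629e-01] [638.5811761   63.79828178 170.91704101]
```

View pics/pre.png

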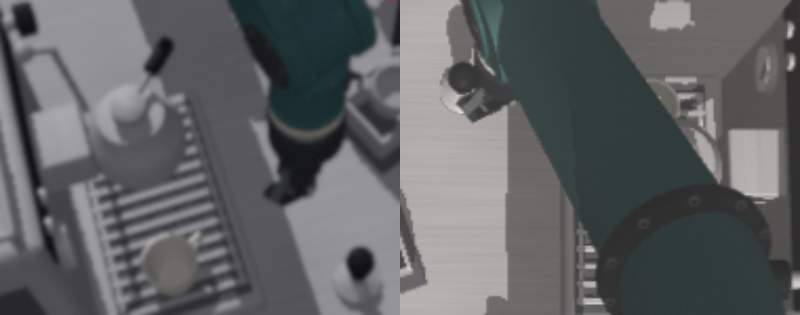

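The portafilter was not carried: the opening went to 0. I'll see where it is now.

```bash
python3 - <<'E'
from h import *
ims=[]
for n in('scene','top'):
    z=np.load('/tmp/'+n+'2.npz'); im,d=z['im'],z['d']; P=pts(n,d); X,Y,Z=P[...,0],P[...,1],P[...,2]
    u,v=proj(n,[460,300,80])[0].astype(int); a=im[max(v-75,0):v+75,max(u-95,0):u+95]; ims.append(cv2.resize(a,(400,int(400*a.shape[0]/a.shape[1])))[:320])
    dr=np.array([np.cos(1.95),np.sin(1.95)]); nr=np.array([-dr[1],dr[0]])
    Q=P[...,:2]-[490,228]; t=Q@dr; s=Q@nr
    m=(t>-45)&(t<205)&(abs(s)<50)&(Z>40)&(Z<130)
    for a in range(-40,210,16):
        k=m&(t>=a)&(t<a+16)
        if k.sum()>4: print(n,a+8,k.sum(),'s',np.percentile(s[k],[3,50,97]).round(1),'z',np.percentile(Z[k],[5,50,95]).round(0),'br',np.median(im[k].max(-1)))
h=min(i.shape[0] for i in ims); save(np.hstack([i[:h] for i in ims]),'lost.png')
E
```

```text
scene -32 52 s [-43.9 -20.8  40.2] z [44. 55. 59.] br 116.0
scene -16 201 s [-44.   -6.5  39.4] z [48. 76. 90.] br 92.0
scene 0 176 s [-44.8  -4.7  38.1] z [50. 73. 90.] br 113.0
scene 16 167 s [-44.8  -0.4  36.1] z [62. 73. 89.] br 107.0
scene 32 157 s [-34.7  -4.2  22.2] z [67. 75. 91.] br 95.0
scene 48 59 s [-29.    3.3  45.7] z [66. 73. 90.] br 115.0
scene 64 52 s [29.4 39.3 49.7] z [63. 74. 81.] br 87.0
scene 80 23 s [35.  42.5 49. ] z [70. 77. 84.] br 31.0
scene 96 5 s [44.4 48.1 49.7] z [72. 76. 82.] br 55.0
top -32 78 s [-37.9  12.6  46.5] z [44. 53. 57.] br 172.0
top -16 150 s [-37.8   5.9  45.7] z [50. 78. 88.] br 143.5
top 0 238 s [-37.6   2.9  45.7] z [62. 71. 88.] br 166.5
top 16 229 s [-35.9   2.6  45. ] z [63. 69. 88.] br 167.0
top 32 183 s [-30.3  -0.8  30.4] z [65. 71. 90.] br 118.0
top 48 142 s [-23.9   9.1  41.7] z [57. 68. 88.] br 145.0
top 64 47 s [31.9 42.1 49.6] z [65. 71. 76.] br 114.0
top 80 21 s [40.6 45.8 49.6] z [70. 76. 80.] br 55.0
```

View pics/lost.png

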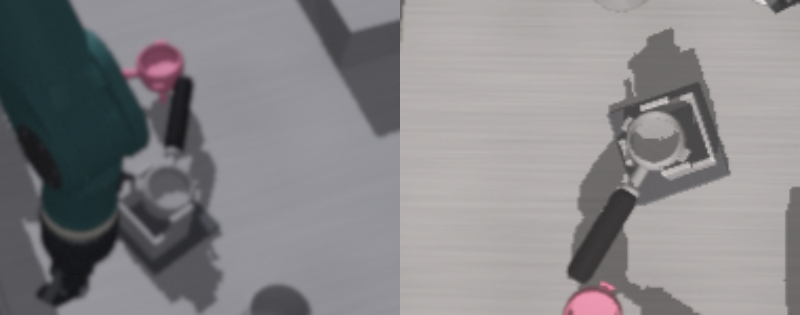

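The portafilter dropped back into the stand, turned about 30° so that its handle points lower left in the top view, with the bowl still between the cheeks. Both other things stand untouched. I'll measure its new pose from the images just taken.

```bash
python3 - <<'E'
from h import *
for n in('scene','top'):
    z=np.load('/tmp/'+n+'2.npz'); im,d=z['im'].astype(int),z['d']; P=pts(n,d); X,Y,Z=P[...,0],P[...,1],P[...,2]
    m=(im.max(-1)<62)&(Z>55)&(Z<110)&(Y>265)&(Y<420)&(X>340)&(X<470)
    nl,lab,st,ce=cv2.connectedComponentsWithStats(m.astype(np.uint8)); i=1+st[1:,4].argmax(); m=lab==i
    p=P[m]; c=p.mean(0); w,V=np.linalg.eigh(np.cov(p[:,:2].T)); dr=V[:,1]*np.sign(V[1,1]); nr=np.array([-dr[1],dr[0]])
    t=(p[:,:2]-c[:2])@dr; print(n,m.sum(),'handle c',c.round(1),'yaw',np.arctan2(dr[1],dr[0]).round(3),'t',np.percentile(t,[1,99]).round(1),'slope z',np.polyfit(t,p[:,2],1).round(3))
    Q=P[...,:2]-c[:2]; t=Q@dr; s=Q@nr; mm=(abs(s)<45)&(t>-185)&(t<80)&(Z>40)&(Z<110)
    for a in range(-185,80,15):
        k=mm&(t>=a)&(t<a+15)&((abs(s)<22)|(t<-75)); k&=(Z>62)
        if k.sum()>4: print(a+7,k.sum(),'s',np.percentile(s[k],[3,50,97]).round(1),'z',np.percentile(Z[k],[5,50,95]).round(0))
    r=(np.hypot(X-485,Y-225)<60)&(Z>83)&(Z<110); q=P[r]; print('rim',r.sum(),q.mean(0).round(1),q.min(0).round(0),q.max(0).round(0))
E
```

```text
scene 287 handle c [386.1 295.1  82.4] yaw 2.645 t [-46.4  52. ] slope z [ 0.125 82.401]
-163 30 s [-20.4 -14.2  -9.3] z [64. 78. 88.]
-148 111 s [-32.4  -5.7  20.9] z [66. 81. 89.]
-133 78 s [-30.7  -1.4  29.2] z [67. 76. 89.]
-118 157 s [-39.7   2.7  39.2] z [66. 72. 89.]
-103 162 s [-33.1   2.2  42.9] z [67. 74. 93.]
-88 112 s [-29.4   2.   34. ] z [70. 82. 92.]
-73 9 s [-19.1  -2.1   5.6] z [66. 69. 73.]
-58 38 s [-8.7  1.2 10.7] z [65. 70. 76.]
-43 50 s [-12.   -0.2  12.5] z [67. 76. 81.]
-28 50 s [-12.4   0.7  13.8] z [73. 79. 83.]
-13 45 s [-12.4  -0.1  12.8] z [75. 81. 86.]
2 47 s [-13.2  -0.5  13.4] z [76. 83. 87.]
17 48 s [-13.6   0.6  12.7] z [78. 84. 89.]
32 45 s [-12.4  -0.3  13. ] z [80. 86. 91.]
47 46 s [-13.7  -1.8  13. ] z [80. 88. 93.]
62 28 s [-8.9  3.7 19.9] z [65. 87. 91.]
77 23 s [ 2.3 14.9 21.7] z [64. 78. 82.]
rim 192 [487.6 236.   87.6] [448. 203.  83.] [536. 274.  96.]
top 434 handle c [380.1 293.8  80.4] yaw 2.617 t [-46.9  47.5] slope z [ 0.112 80.379]
-163 17 s [-25.5 -19.1 -15.5] z [67. 83. 88.]
-148 94 s [-35.2 -15.2  12.9] z [65. 81. 86.]
-133 161 s [-34.8  -7.3  25.3] z [63. 69. 87.]
-118 212 s [-41.8  -4.1  35.8] z [64. 70. 86.]
-103 200 s [-37.   -1.2  39.7] z [65. 72. 89.]
-88 119 s [-38.1  -1.6  29.6] z [68. 82. 92.]
-73 37 s [-21.1  -2.9   3.9] z [63. 66. 70.]
-58 44 s [-12.6  -2.1   6.8] z [63. 69. 74.]
-43 66 s [-12.9  -1.3  10.6] z [66. 75. 81.]
-28 77 s [-15.4  -0.8  11.6] z [70. 78. 82.]
-13 76 s [-13.5  -0.5  12. ] z [70. 80. 84.]
2 81 s [-13.9   0.7  12.3] z [71. 80. 85.]
17 78 s [-14.2   0.7  12.6] z [73. 82. 87.]
32 78 s [-12.7   0.4  13. ] z [75. 84. 89.]
47 80 s [-13.2   0.8  13. ] z [76. 85. 90.]
62 67 s [-10.5   2.5  18.5] z [71. 85. 90.]
77 17 s [ 8.9 15.3 20.7] z [64. 77. 82.]
rim 192 [476.3 234.1  86.8] [442. 200.  83.] [531. 273.  95.]
```

```bash

python3 -m pendant '[[[-0.0036,-0.0284,-0.008,0,1],[-0.0036,-0.0284,-0.008,0,1],[-0.0036,-0.0284,-0.008,0,1],[-0.0036,-0.0284,-0.008,0,1],[-0.0036,-0.0284,-0.008,0,1],[-0.0036,-0.0284,-0.008,0,1],[-0.0036,-0.0284,-0.008,0,1],[-0.0036,-0.0284,-0.008,0,1],[-0.0036,-0.0284,0,0,1],[-0.0036,-0.0284,0,0,1],[-0.0036,-0.0284,0,0,1],[-0.0034,-0.0286,0,0,1]]]'
python3 -m pendant '[[[0,0,0,-0.12,1],[0,0,0,-0.12,1],[0,0,0,-0.12,1],[0,0,0,-0.12,1],[0,0,0,-0.12,1],[0,0,0,-0.12,1],[0,0,0,-0.12,1],[0,0,0,-0.12,1],[0,0,0,-0.12,1],[0,0,0,-0.12,1],[0,0,0,-0.12,1],[0,0,0,-0.12,1]]]'
python3 -m pendant '[[[0,0,0,-0.12,1],[0,0,0,-0.12,1],[0,0,0,-0.12,1],[0,0,0.02,-0.118,1],[0,0,0.03,0,1],[0,0,0,0,1],[0,0,0,0,1],[0,0,0,0,1]]]'
python3 - <<'E'
from h import *
o=bot.get_obs();print(o['joints'],o['tool_rot'],o['eef_pos'])
R=Rr.from_euler('xyz',o['tool_rot']).as_matrix()
print((R.T@(np.array([384.8,293.5,44])-o['eef_pos'])).round(1))
E
```

```text
time_s: 9.97
eef_pos: [383.3, 294.7, 235.9]
tool_rot: [3.141, -0.001, 0.71]
wrist_force: [0.1, 0.3, 1.4]
grip_width: 85.2
finger_force: 0.0
time_s: 10.97
eef_pos: [384.4, 294.0, 235.8]
tool_rot: [3.141, 0.0, 2.156]
wrist_force: [-0.0, -0.6, -0.4]
grip_width: 85.6
finger_force: 0.0
time_s: 11.63
eef_pos: [384.6, 294.6, 186.5]
tool_rot: [3.141, 0.0, 2.628]
wrist_force: [0.9, 0.4, 0.5]
grip_width: 85.5
finger_force: 0.0
[-0.15674729  0.39700972 -0.75396594  2.13090831  0.39722599  0.75341139
 -0.1100954 ] [3.14069083e+00 1.49363344e-04 2.62784393e+00] [384.64893479 294.62905677 186.52295559]
[ -0.7  -1.  142.5]
```

```bash

python3 -m pendant '[[[-0.001,-0.001,0.03,0,1],[0,0,0.036,0,1],[0,0,0.036,0,1],[0,0,0.028,0,1],[0,0,0.012,0,1],[0,0,0,0,1],[0,0,0,0,1],[0,0,0,0,1]]]'
python3 -m pendant '[[[0,0,0,0,0.4],[0,0,0,0,0.4],[0,0,0,0,0.4],[0,0,0,0,0.4],[0,0,0,0,0.3],[0,0,0,0,0.3],[0,0,0,0,0.2],[0,0,0,0,0.2]]]' 30
python3 -m pendant '[[[0,0,0,0,0.2],[0,0,0,0,0.1],[0,0,0,0,0.1],[0,0,0,0,0.1]]]' 60
python3 -m pendant '[[[0,0,-0.004,0,0.1],[0,0,-0.004,0,0.1],[0,0,-0.004,0,0.1],[0,0,0,0,0.1],[0,0,0,0,0.1]]]'
```

```text
time_s: 12.3
eef_pos: [386.0, 294.2, 45.3]
tool_rot: [3.138, 0.001, 2.628]
wrist_force: [-0.2, -0.3, -0.3]
grip_width: 85.2
finger_force: 0.0
time_s: 12.97
eef_pos: [385.2, 293.1, 43.9]
tool_rot: [3.141, 0.0, 2.628]
wrist_force: [2.0, 0.1, 0.3]
grip_width: 27.1
finger_force: 29.7
time_s: 13.3
eef_pos: [385.2, 293.1, 43.8]
tool_rot: [3.141, 0.0, 2.628]
wrist_force: [2.1, 0.3, 1.5]
grip_width: 26.1
finger_force: 59.9
time_s: 13.72
eef_pos: [385.0, 292.7, 55.9]
tool_rot: [3.141, 0.0, 2.628]
wrist_force: [3.6, 0.7, -3.9]
grip_width: 25.8
finger_force: 59.3
```

```bash

python3 -m pendant '[[[0,0,-0.005,0,0.1],[0,0,-0.005,0,0.1],[0,0,-0.005,0,0.1],[0,0,-0.005,0,0.1],[0,0,0,0,0.1]]]'
python3 -m pendant '[[[0,0,-0.008,0,0.1],[0,0,-0.01,0,0.1],[0,0,-0.01,0,0.1],[0,0,-0.01,0,0.1],[0,0,-0.01,0,0.1],[0,0,-0.01,0,0.1],[0,0,-0.01,0,0.1],[0,0,-0.01,0,0.1],[0,0,-0.01,0,0.1],[0,0,0,0,0.1],[0,0,0,0,0.1]]]'
python3 - <<'E'
from h import *
for n in('scene','top'):
    im,d=bot.capture(n); np.savez('/tmp/'+n+'3',im=im,d=d)
    if n=='scene':
        u,v=proj(n,[430,270,150])[0].astype(int); a=im[max(v-75,0):v+75,max(u-100,0):u+100]; save(cv2.resize(a,None,fx=3.5,fy=3.5),'lift.png')
E
```

```text
time_s: 14.13
eef_pos: [387.6, 289.4, 75.8]
tool_rot: [-3.139, 0.005, 2.625]
wrist_force: [9.2, -3.6, -9.0]
grip_width: 26.1
finger_force: 60.4
time_s: 15.05
eef_pos: [384.5, 293.1, 164.4]
tool_rot: [3.141, 0.0, 2.628]
wrist_force: [-0.7, 0.1, -4.3]
grip_width: 25.7
finger_force: 61.8
```

View pics/lift.png

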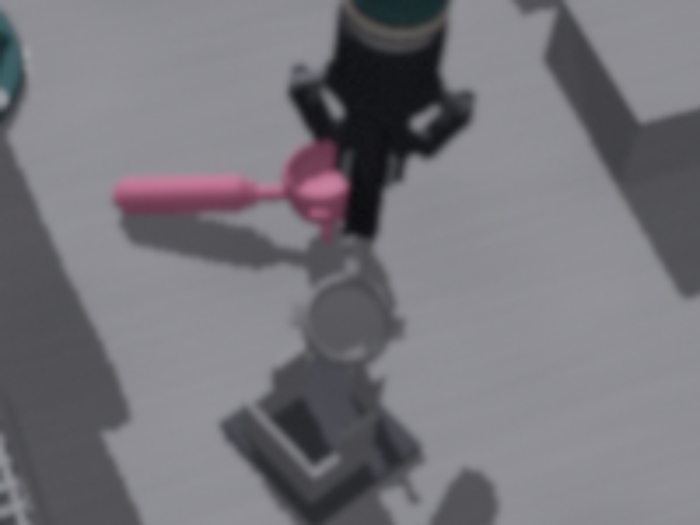

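It is held clear of the stand, bowl at crop (350,320), handle up into the fingers, and it looks tipped bowl-down. I'll measure the tilt.

```bash
cat >> h.py <<'E'
def held(n,im,d,o):
    "profile of what hangs in the gripper, in a frame at the grasp point: t along tool x, s along tool y, z up"
    P=pts(n,d); psi=o['tool_rot'][2]; ax=np.array([np.cos(psi),np.sin(psi)]); ay=np.array([np.sin(psi),-np.cos(psi)])
    Q=P[...,:2]-o['eef_pos'][:2]; return Q@ax,Q@ay,P[...,2]-(o['eef_pos'][2]+19),P
E
python3 - <<'E'
from h import *
o=bot.get_obs()
for n in('scene','top'):
    z=np.load('/tmp/'+n+'3.npz'); t,s,zz,P=held(n,z['im'],z['d'],o)
    m=(t>-165)&(t<-25)&(abs(s)<50)&(zz>-75)&(zz<45)
    for a in range(-165,-25,10):
        k=m&(t>=a)&(t<a+10)
        if k.sum()>3: print(n,a+5,k.sum(),'s',np.percentile(s[k],[3,50,97]).round(1),'z',np.percentile(zz[k],[5,50,95]).round(1))
E
```

```text
scene -140 56 s [-13.7   5.1  25.8] z [-35.9 -20.9 -16.1]
scene -130 57 s [-21.9   7.4  34.1] z [-38.  -29.5 -11.4]
scene -120 110 s [-31.4   6.4  42.7] z [-34.2 -28.5 -10.3]
scene -110 131 s [-33.    5.3  45.6] z [-30.2 -24.4  -6.8]
scene -100 121 s [-22.6   7.8  39.4] z [-25.5 -21.4  -2.5]
scene -90 118 s [-16.    6.5  26.9] z [-21.4 -13.7   4.3]
scene -80 25 s [-4.7  7.3 18.7] z [-19.8 -13.5   1.9]
scene -70 7 s [ 0.9  5.6 11.1] z [-20.4 -15.7 -12.7]
scene -60 20 s [-0.6  4.5 10.1] z [-17.7 -15.2  -9.8]
scene -50 38 s [-5.   5.4 14.8] z [-16.5  -9.1  -2.9]
scene -40 52 s [-7.1  3.2 16.1] z [-11.1  -0.2   6.2]
scene -30 41 s [-9.   4.3 17.5] z [-3.5  4.7 10.6]
top -140 28 s [-11.9   2.4  14.8] z [-26.3 -22.1 -17.7]
top -130 101 s [-21.1   6.1  26.3] z [-39.2 -29.4 -16.7]
top -120 128 s [-29.2   5.7  32.4] z [-37.3 -32.2 -12.8]
top -110 164 s [-35.9   4.2  42.7] z [-33.2 -28.2 -10.3]
top -100 152 s [-33.5   5.6  41.2] z [-31.1 -24.6  -5.3]
top -90 120 s [-26.    2.6  28.5] z [-25.8 -19.3   0.5]
top -80 101 s [-21.   -1.1  24.3] z [-29.   -6.7   1.7]
top -70 41 s [-11.    0.8  15.1] z [-37.1 -20.  -11.7]
top -60 28 s [-4.1  1.4  7.8] z [-21.9 -18.  -13.4]
top -50 31 s [-5.6  1.4  8.6] z [-18.2 -13.9  -5.6]
top -40 50 s [-9.7 -0.1 12.6] z [-13.7  -4.8   0.2]
top -30 45 s [-12.1  -1.4  12.6] z [-6.8  1.3  5.1]
```

```bash

python3 -m pendant '[[[-0.0062,0.0112,0,0,0.1],[-0.0062,0.0112,0,0,0.1],[-0.0062,0.0112,0,0,0.1],[-0.0062,0.0112,0,0,0.1],[-0.0062,0.0112,0,0,0.1],[-0.0062,0.0112,0,0,0.1],[0,0,0,0.04,0.1],[0,0,0,0.07,0.1],[0,0,0,0.07,0.1],[0,0,0,0.07,0.1],[0,0,0,0.07,0.1],[0,0,0,0.07,0.1]]]'
python3 -m pendant '[[[0,0,0,0.07,0.1],[0,0,0,0.07,0.1],[0,0,0,0.07,0.1],[0,0,0,0.07,0.1],[0,0,0,0.03,0.1],[0,0,0,0,0.1],[0,0,0,0,0.1]]]'
python3 - <<'E'
from h import *
o=bot.get_obs(); print(o['eef_pos'],o['tool_rot'])
ims=[]
for n in('scene','top'):
    im,d=bot.capture(n); np.savez('/tmp/'+n+'4',im=im,d=d); t,s,zz,P=held(n,im,d,o)
    m=(t>-165)&(t<-25)&(abs(s)<50)&(zz>-65)&(zz<45)
    for a in range(-155,-25,10):
        k=m&(t>=a)&(t<a+10)
        if k.sum()>3: print(n,a+5,k.sum(),'s',np.percentile(s[k],[3,50,97]).round(1),'z',np.percentile(zz[k],[5,50,95]).round(1))
    st=(np.hypot(P[...,0]-491,P[...,1]-229)<75)&(P[...,2]>60)&(P[...,2]<92); print('stand s',np.percentile(s[st],[2,98]).round(1),'t',np.percentile(t[st],[2,98]).round(1))
E
```

```text
time_s: 16.15
eef_pos: [449.5, 332.6, 162.7]
tool_rot: [-3.139, -0.0, 2.235]
wrist_force: [0.5, -0.6, -4.2]
grip_width: 26.0
finger_force: 61.8
time_s: 16.73
eef_pos: [449.9, 333.0, 163.2]
tool_rot: [-3.141, 0.0, 1.93]
wrist_force: [-0.6, 0.2, -3.5]
grip_width: 25.5
finger_force: 61.8
[449.88540684 333.00403529 163.24851865] [-3.14095950e+00  9.35234901e-05  1.92954155e+00]
scene -140 37 s [-13.6   8.9  24.5] z [-31.4 -21.8 -17.1]
scene -130 65 s [-21.3   5.4  30.8] z [-37.4 -30.2 -14.3]
scene -120 113 s [-30.2   1.3  37.8] z [-34.9 -29.  -12.1]
scene -110 127 s [-34.1   3.1  44.1] z [-31.8 -24.8 -10.2]
scene -100 125 s [-27.8   3.   40.3] z [-27.1 -20.6  -3. ]
scene -90 107 s [-19.2   0.5  32.7] z [-22.8 -17.4   3.3]
scene -80 44 s [-7.8  4.9 26.2] z [-20.6 -12.1   3.8]
scene -70 12 s [-1.6  4.7 10.1] z [-24.2 -19.2 -14.8]
scene -60 25 s [-0.5  6.1 10. ] z [-23.5 -16.1 -11.8]
scene -50 34 s [-3.4  4.7 11. ] z [-19.  -11.6  -3.4]
scene -40 50 s [-7.   7.3 14.7] z [-16.3  -2.4   4.6]
scene -30 49 s [-5.7  7.5 16.2] z [-9.5  3.6  8.6]
stand s [-39.9  45.7] t [-145.6  -60.5]
top -140 39 s [-16.3   0.2  17.1] z [-25.9 -22.3 -18.5]
top -130 95 s [-24.2   3.3  24.8] z [-38.7 -30.2 -17.5]
top -120 129 s [-32.8   1.   30. ] z [-36.9 -32.5 -14.2]
top -110 171 s [-39.2   2.6  40.3] z [-33.9 -28.2 -10.2]
top -100 155 s [-35.8   1.8  38.1] z [-30.  -25.   -5.7]
top -90 129 s [-28.4  -0.4  24.1] z [-25.9 -19.5   0.5]
top -80 78 s [-22.1  -2.4  19.8] z [-21.5  -5.7   1.6]
top -70 31 s [-12.   -1.9   5.9] z [-33.2 -22.2 -14.5]
top -60 28 s [-7.2 -1.4  4.7] z [-23.  -18.7 -14.2]
top -50 31 s [-7.2 -0.7  6.1] z [-21.5 -13.5  -7.6]
top -40 22 s [-2.5  4.9 10.7] z [-11.8  -5.    0.8]
stand s [-45.2   7.5] t [-126.9  -58. ]
```

```bash

python3 -m pendant '[[[-0.001,0,0.008,0,0.1],[-0.001,0,0.012,0,0.1],[-0.001,0,0.012,0,0.1],[0,0,0.012,0,0.1],[0,0,0.012,0,0.1],[0,0,0.008,0,0.1],[0,0,0.004,0,0.1],[0,0,0.002,0,0.1],[0,0,0,0,0.1]]]'
python3 -m pendant '[[[0,0,0.004,0,0.1],[0,0,0.004,0,0.1],[0,0,0,0,0.1]]]' 20
python3 -m pendant '[[[0.001,0,0.004,0,0.1],[0.001,0,0.004,0,0.1],[0,0,0,0,0.1]]]'
```

```text
time_s: 17.58
eef_pos: [450.8, 330.1, 93.2]
tool_rot: [-3.141, 0.0, 1.928]
wrist_force: [-0.9, -0.6, -3.5]
grip_width: 25.9
finger_force: 61.7
time_s: 17.83
eef_pos: [450.7, 331.2, 85.9]
tool_rot: [3.141, -0.001, 1.929]
wrist_force: [-2.6, 2.1, 0.8]
grip_width: 26.1
finger_force: 62.3
time_s: 18.08
eef_pos: [451.1, 333.1, 77.9]
tool_rot: [3.14, -0.0, 1.93]
wrist_force: [-1.5, 2.3, 4.2]
grip_width: 26.0
finger_force: 62.6
```

```bash
python3 - <<'E'
from h import *
o=bot.get_obs(); print(o['eef_pos'],o['tool_rot'],o['wrist_force'])
for n in('scene',):
    im,d=bot.capture(n); np.savez('/tmp/'+n+'5',im=im,d=d); t,s,zz,P=held(n,im,d,o)
    m=(t>-165)&(t<-25)&(abs(s)<50)&(zz>-65)&(zz<45)
    for a in range(-155,-25,10):
        k=m&(t>=a)&(t<a+10)
        if k.sum()>3: print(n,a+5,k.sum(),'s',np.percentile(s[k],[3,50,97]).round(1),'Z',(np.percentile(zz[k],[5,50,95])+o['eef_pos'][2]+19).round(1))
u,v=proj('scene',[470,270,100])[0].astype(int); a=im[max(v-60,0):v+60,max(u-75,0):u+75]; save(cv2.resize(a,None,fx=4,fy=4),'seat.png')
E
```

```text
[451.07109776 333.10771434  77.93253047] [ 3.13969482e+00 -4.60661028e-04  1.92987711e+00] [-1.47991802  2.34474896  4.222432  ]
scene -150 90 s [-40.7   4.4  43.8] Z [37.1 55.5 76.7]
scene -140 82 s [-39.7  12.3  43.4] Z [35.7 82.7 96.8]
scene -130 133 s [-40.3  -0.1  43.8] Z [37.6 76.5 97.7]
scene -120 149 s [-38.7   5.   44.4] Z [41.1 81.6 98. ]
scene -110 133 s [-36.7   7.9  44.7] Z [ 52.8  84.3 102.5]
scene -100 128 s [-30.2   8.4  44.5] Z [ 51.1  86.6 105.1]
scene -90 104 s [-19.7   1.2  30.8] Z [ 83.8  92.3 110. ]
scene -80 15 s [-13.    1.3  14.1] Z [ 93.2 105.  109.6]
scene -70 21 s [-2.2  8.3 14. ] Z [39.9 81.4 89.4]
scene -60 51 s [-10.2   8.   16.5] Z [40.3 72.2 91.6]
scene -50 33 s [-8.4  4.  15. ] Z [88.2 94.5 98.7]
scene -40 45 s [-9.5  4.5 14.9] Z [ 87.8 100.2 106.2]
scene -30 40 s [-9.4  7.3 15.8] Z [ 89.8 104.5 110.2]
```

View pics/seat.png

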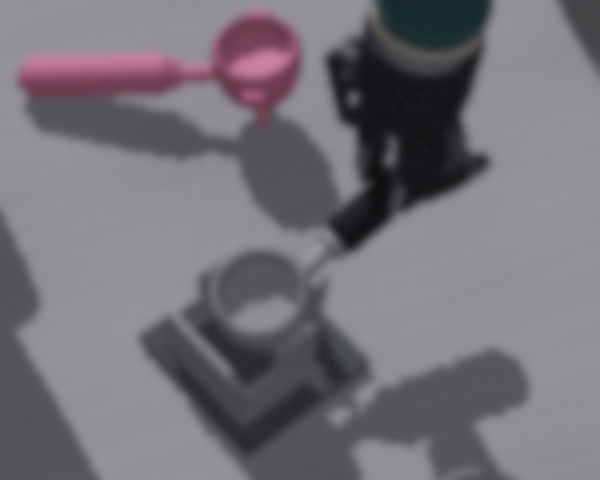

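The bowl sits between the cheeks at crop (260,295), with the neck over the post, still tipped about 13°. I'll go on lowering the handle to level it.

```bash

python3 -m pendant '[[[0.0005,0,0.004,0,0.1],[0.0005,0,0.004,0,0.1],[0.0003,0,0.004,0,0.1],[0,0,0.004,0,0.1],[0,0,0,0,0.1]]]'
python3 -m pendant '[[[0,0,0.004,0,0.1],[0,0,0.004,0,0.1],[0,0,0.003,0,0.1],[0,0,0,0,0.1],[0,0,0,0,0.1]]]'
python3 -m pendant '[[[0,0,0,0,0.4],[0,0,0,0,0.6],[0,0,0,0,1],[0,0,0,0,1],[0,0,0,0,1],[0,0,0,0,1]]]'
python3 - <<'E'
from h import *
o=bot.get_obs(); print(o['eef_pos'],o['tool_rot'],o['wrist_force'])
for n in('scene','top'):
    im,d=bot.capture(n); np.savez('/tmp/'+n+'6',im=im,d=d); t,s,zz,P=held(n,im,d,o)
    m=(t>-165)&(t<-15)&(abs(s)<50)&(P[...,2]>60)&(P[...,2]<115)
    for a in range(-155,-15,10):
        k=m&(t>=a)&(t<a+10)
        if k.sum()>3: print(n,a+5,k.sum(),'s',np.percentile(s[k],[3,50,97]).round(1),'Z',(np.percentile(zz[k],[5,50,95])+o['eef_pos'][2]+19).round(1))
E
```

```text
time_s: 18.55
eef_pos: [450.2, 333.5, 61.0]
tool_rot: [-3.142, -0.0, 1.928]
wrist_force: [-0.6, 3.3, 2.8]
grip_width: 25.9
finger_force: 63.9
time_s: 18.97
eef_pos: [450.3, 333.1, 50.5]
tool_rot: [3.142, 0.0, 1.928]
wrist_force: [0.6, 3.2, 3.2]
grip_width: 25.7
finger_force: 64.4
time_s: 19.47
eef_pos: [449.9, 332.7, 50.5]
tool_rot: [-3.141, 0.001, 1.927]
wrist_force: [-0.8, 0.5, -0.7]
grip_width: 85.5
finger_force: 0.0
[449.90388229 332.71769296  50.53880988] [-3.14091628e+00  5.25179287e-04  1.92726704e+00] [-0.84247616  0.51590617 -0.68765434]
scene -150 72 s [-9.5  6.9 21.5] Z [ 66.1  90.  101.6]
scene -140 61 s [-20.6  22.6  30.4] Z [ 65.9  92.  101.7]
scene -130 108 s [-37.5   6.4  43.1] Z [ 64.5  82.5 100.3]
scene -120 118 s [-35.5   4.8  45.7] Z [ 74.3  83.8 100.8]
scene -110 106 s [-34.1   5.8  45.5] Z [ 70.4  83.1 100.3]
scene -100 113 s [-38.    2.   45.7] Z [75.2 83.9 98.3]
scene -90 72 s [-15.4   1.5  21.5] Z [ 80.5  91.3 101.8]
scene -70 18 s [-4.4  5.3 10.3] Z [63.9 72.7 76.8]
scene -60 50 s [-11.1   4.5  17.3] Z [61.3 72.7 79.4]
scene -50 37 s [-6.3  6.8 14.9] Z [68.  78.4 83. ]
scene -40 34 s [-8.6  7.2 16.7] Z [68.  80.6 86. ]
scene -30 36 s [-6.8  8.1 16.7] Z [69.5 81.4 86. ]
scene -20 30 s [-7.6  5.8 15.9] Z [68.9 81.5 85. ]
top -150 26 s [-16.2  -4.1  10.9] Z [ 78.3  96.6 100.2]
top -140 85 s [-25.6  -0.2  21.2] Z [ 77.2  82.6 101. ]
top -130 105 s [-28.9   2.9  34.2] Z [75.7 80.5 97.5]
top -120 91 s [-10.3  17.2  39. ] Z [74.4 80.5 96.7]
top -110 70 s [ 2.  21.5 38.8] Z [75.4 80.9 98.2]
top -100 55 s [ 9.5 22.9 39.9] Z [74.7 82.9 98.7]
top -90 12 s [14.7 17.3 35.6] Z [74.3 93.9 98.4]
```

Level and seated (rim at 100 mm all round). I'll regrip nearer to the bowl with full force.

```bash

python3 -m pendant '[[[-0.006,0,0.001,0,1],[-0.006,0,0.001,0,1],[-0.005,0,0,0,1],[0,0,0,0,1],[0,0,0,0,0.4],[0,0,0,0,0.4],[0,0,0,0,0.4],[0,0,0,0,0.3],[0,0,0,0,0.2],[0,0,0,0,0],[0,0,0,0,0],[0,0,0,0,0]]]' 120
python3 -m pendant '[[[0,0,0,0,0],[0,0,0,0,0],[0,0,0,0,0],[0,0,-0.002,0,0],[0,0,-0.003,0,0],[0,0,-0.003,0,0],[0,0,0,0,0]]]' 120
python3 - <<'E'
from h import *
o=bot.get_obs(); print(o['ft_torque'])
for n in('scene',):
    im,d=bot.capture(n); np.savez('/tmp/'+n+'7',im=im,d=d); t,s,zz,P=held(n,im,d,o)
    m=(t>-165)&(t<-15)&(abs(s)<50)&(P[...,2]>60)&(P[...,2]<125)
    for a in range(-155,-15,10):
        k=m&(t>=a)&(t<a+10)
        if k.sum()>3: print(n,a+5,k.sum(),'s',np.percentile(s[k],[3,50,97]).round(1),'Z',(np.percentile(zz[k],[5,50,95])+o['eef_pos'][2]+19).round(1))
E
```

```text
time_s: 20.57
eef_pos: [455.9, 317.8, 49.0]
tool_rot: [3.141, -0.0, 1.928]
wrist_force: [-1.5, 0.1, 3.6]
grip_width: 21.8
finger_force: 118.0
time_s: 21.15
eef_pos: [455.9, 316.8, 56.7]
tool_rot: [-3.141, 0.0, 1.927]
wrist_force: [-0.5, 0.6, -3.0]
grip_width: 21.6
finger_force: 118.2
[ 0.2854976   0.07645893 -0.01070162]
scene -140 9 s [-20.5  -1.   32.2] Z [60.4 83.8 94.5]
scene -130 86 s [-17.2   9.3  25.3] Z [ 70.   92.8 101.8]
scene -120 65 s [-24.8  11.9  32.8] Z [ 71.   84.5 100.8]
scene -110 123 s [-38.    7.   44.9] Z [65.9 83.1 99.7]
scene -100 115 s [-36.6   4.1  45.4] Z [ 70.2  84.  101.4]
scene -90 112 s [-35.7   3.5  45.1] Z [ 77.9  85.  100.8]
scene -80 109 s [-36.1   1.2  45.5] Z [ 75.   86.5 103.4]
scene -70 31 s [-8.7  2.6 18.3] Z [ 83.2  96.9 103.9]
scene -60 8 s [-1.2  5.3  8.4] Z [69.1 77.1 82.7]
scene -50 29 s [-11.2   6.   17.1] Z [62.2 75.6 80.2]
scene -40 43 s [-9.4  5.8 17.1] Z [67.2 77.6 84.9]
scene -30 41 s [-7.5  6.1 15.8] Z [70.6 85.9 90.3]
scene -20 37 s [-8.8  7.7 16.1] Z [74.4 86.7 90.9]
```

```bash

python3 -m pendant '[[[0,0,-0.003,0,0],[0,0,-0.003,0,0],[0,0,-0.003,0,0],[0,0,-0.003,0,0],[0,0,-0.003,0,0],[0,0,-0.003,0,0],[0,0,0,0,0],[0,0,0,0,0]]]' 120
cat > tilt.py <<'E'
from h import *
import sys
o=bot.get_obs(); print(o['eef_pos'].round(1),o['tool_rot'].round(3),o['ft_torque'].round(2))
for n in sys.argv[2:]:
    im,d=bot.capture(n); np.savez('/tmp/'+n+sys.argv[1],im=im,d=d); t,s,zz,P=held(n,im,d,o)
    m=(t>-145)&(t<-15)&(abs(s)<50)&(zz>-40)&(zz<60)
    for a in range(-145,-15,10):
        k=m&(t>=a)&(t<a+10)
        if k.sum()>3: print(n,a+5,k.sum(),'s',np.percentile(s[k],[3,50,97]).round(1),'dz',np.percentile(zz[k],[5,50,95]).round(1))
E
python3 tilt.py 8 scene
```

```text
time_s: 21.87
eef_pos: [456.1, 317.4, 75.0]
tool_rot: [3.141, -0.0, 1.928]
wrist_force: [-0.7, -0.1, -3.5]
grip_width: 22.1
finger_force: 118.3
[456.1 317.4  75. ] [ 3.141 -0.     1.928] [ 0.3   0.13 -0.01]
scene -140 55 s [-34.6   4.9  43.2] dz [-39.4 -37.2   8.2]
scene -130 104 s [-37.9   9.3  42.9] dz [-38.5   8.3  22. ]
scene -120 85 s [-38.5  10.8  43.2] dz [-38.    4.7  22.9]
scene -110 136 s [-38.1   7.5  44.5] dz [-33.    3.8  21.6]
scene -100 136 s [-37.2  10.8  45.1] dz [-26.1   5.8  23.3]
scene -90 110 s [-25.7   5.2  45.3] dz [-27.5   5.8  23.6]
scene -80 108 s [-20.4   0.6  44.7] dz [-17.9   8.5  26.9]
scene -70 29 s [-7.7  2.4 14.3] dz [ 1.5 18.2 24.8]
scene -60 7 s [-1.6  5.8  8.8] dz [-2.4  0.3  2.4]
scene -50 37 s [-2.8  6.3 17. ] dz [-38.2 -20.4   2.6]
scene -40 45 s [-8.6  4.6 16.5] dz [-33.5  -0.3   9.6]
scene -30 43 s [-8.5  7.5 15.8] dz [-7.2  8.1 13.7]
scene -20 38 s [-8.5  6.3 16.1] dz [ 0.2 11.1 16.4]
```

```bash

python3 -m pendant '[[[0,0,-0.004,0,0],[0,0,-0.008,0,0],[0,0,-0.01,0,0],[0,0,-0.01,0,0],[0,0,-0.01,0,0],[0,0,-0.012,0,0],[0,0,-0.012,0,0],[0,0,-0.012,0,0],[0,0,-0.011,0,0],[0,0,-0.008,0,0],[0,0,-0.004,0,0],[0,0,-0.003,0,0]]]' 120
python3 -m pendant '[[[-0.005,0.001,0,0,0],[-0.012,0.002,0,0,0],[-0.02,0.004,0,0,0],[-0.023,0.005,0,0,0],[-0.025,0.006,0,0,0],[-0.025,0.006,0,0,0],[-0.025,0.006,0,0,0],[-0.025,0.006,0,0,0],[-0.025,0.006,0,0,0],[-0.025,0.006,0,0,0],[-0.025,0.006,0,0,0],[-0.025,0.005,0,0,0]]]'
python3 -m pendant '[[[-0.022,0.003,0,0,0],[-0.015,0.003,0,0,0],[-0.009,0.0015,0,0,0],[-0.004,0,0,0.02,0],[0,0,0,0.06,0],[0,0,0,0.09,0],[0,0,0,0.1,0],[0,0,0,0.1,0],[0,0,0,0.1,0],[0,0,0,0.1,0],[0,0,0,0.1,0],[0,0,0,0.1,0]]]'
python3 -m pendant '[[[0,0,0,0.1,0],[0,0,0,0.1,0],[0,0,0,0.1,0],[0,0,0,0.1,0],[0,0,0,0.09,0],[0,0,0,0.058,0],[0,0,0,0,0],[0,0,0,0,0],[0,0,0,0,0]]]'
python3 tilt.py 9 scene top
```

```text
time_s: 22.92
eef_pos: [456.1, 317.4, 179.4]
tool_rot: [3.141, -0.0, 1.928]
wrist_force: [0.1, -0.7, -4.1]
grip_width: 21.5
finger_force: 118.6
time_s: 23.92
eef_pos: [602.1, 91.1, 177.5]
tool_rot: [-3.139, 0.0, 1.926]
wrist_force: [0.4, -0.2, -3.9]
grip_width: 21.7
finger_force: 118.5
time_s: 24.92
eef_pos: [625.7, 52.4, 178.6]
tool_rot: [-3.14, -0.001, 1.155]
wrist_force: [-0.0, 0.2, -3.7]
grip_width: 21.8
finger_force: 118.5
time_s: 25.67
eef_pos: [626.3, 51.3, 178.7]
tool_rot: [-3.141, -0.0, 0.613]
wrist_force: [-0.2, -0.0, -3.6]
grip_width: 21.7
finger_force: 118.5
[626.3  51.3 178.7] [-3.141 -0.     0.613] [ 0.13 -0.3   0.01]
scene -130 86 s [-17.9  -3.   16.2] dz [ 1.3 12.8 22.9]
scene -120 105 s [-26.1  -5.8  25.6] dz [ 1.   4.6 22.2]
scene -110 122 s [-38.4  -5.8  37.2] dz [ 1.1  4.9 21.2]
scene -100 139 s [-40.2  -2.9  42.4] dz [ 1.1  6.5 43.9]
scene -90 121 s [-33.5   1.5  36.2] dz [-5.2  6.9 25.2]
scene -80 82 s [-24.7  19.9  27.1] dz [-8.  17.4 26.9]
scene -70 114 s [-16.7   3.7  18.2] dz [-5.9 14.  26.7]
scene -60 23 s [-7.2  1.3  5.2] dz [-5.  -0.1  2.6]
scene -50 22 s [-4.9  0.9  6.1] dz [-3.9  0.2  4.6]
scene -40 8 s [-1.5  4.5  6.8] dz [-1.6  4.3  7.3]
top -110 27 s [-44.4 -37.9 -32.9] dz [ 7.  12.9 19.6]
top -100 35 s [-44.2 -36.3 -28.2] dz [ 7.  13.9 23. ]
top -90 16 s [-34.3 -31.1 -27.9] dz [ 0.8 18.8 22.4]
top -80 6 s [-29.8 -27.  -24.7] dz [ 0.4 10.1 16.7]
top -40 6 s [-15.  -13.7 -12.4] dz [-5.2 -1.2  0.2]
top -30 17 s [-17.  -14.5 -11.1] dz [-5.4  3.5  8.9]
top -20 26 s [-17.3 -14.2  -9.4] dz [-2.1  6.6 11.8]
```

```bash
python3 - <<'E'
from h import *
from scipy.optimize import least_squares
o=bot.get_obs()
z=np.load('/tmp/scene9.npz'); t,s,zz,P=held('scene',z['im'],z['d'],o)
m=(np.hypot(t+100,s-1)<37)&(zz>14)&(zz<36)
q=P[m]; f=least_squares(lambda c:np.hypot(q[:,0]-c[0],q[:,1]-c[1])-c[2],[550,0,30],loss='soft_l1').x
print('rim',m.sum(),f.round(1),'z',np.percentile(q[:,2],[5,50,95]).round(1)); 
r=o['eef_pos']; psi=o['tool_rot'][2]; ax=np.array([np.cos(psi),np.sin(psi)]); ay=np.array([np.sin(psi),-np.cos(psi)])
print('rim t,s',(f[:2]-r[:2])@ax,(f[:2]-r[:2])@ay)
# rim extents of every pixel
print('t ext',np.percentile(t[m],[1,99]),'s ext',np.percentile(s[m],[1,99]))
lug=(abs(s)>36)&(abs(s)<46)&(abs(t+100)<20)&(abs(zz-10)<15); print('lug t',[(np.percentile(t[lug&(np.sign(s)==g)],[3,97]).round(1),lug[s*g>0].sum(),np.percentile(zz[lug&(s*g>0)],[5,95]).round(1)) for g in(-1,1)])
# group in both first pictures: bell outline by height
for n in('scene','top'):
    P=np.load(f'/tmp/P{n}.npy'); m=(np.hypot(P[...,0]-551,P[...,1]+87)<60)&(P[...,2]>236)&(P[...,2]<312)&(P[...,1]>-110); q=P[m]
    rad=lambda zz_,p:p[0]+p[1]*(zz_-270)/35+p[2]*((zz_-270)/35)**2
    g=(q[:,2]<300)
    f=least_squares(lambda c:np.hypot(q[g,0]-c[0],q[g,1]-c[1])-rad(q[g,2],c[2:]),[551,-87,45,-8,0],loss='soft_l1').x; print(n,'bell',g.sum(),f.round(1))
    P2=P; h=(np.hypot(P[...,0]-551,P[...,1]+87)<24)&(P[...,2]>312)&(P[...,2]<345); q=P[h]; print(' hub',h.sum(),q.mean(0).round(1),np.percentile(q[:,2],[5,95]).round(1))
    c=(np.hypot(P[...,0]-590,P[...,1]+60)<60)&(P[...,2]>105)&(P[...,2]<145); print(' cup',P[c].mean(0).round(1),np.percentile(P[c],[3,97],axis=0).round(1))
E
```

```text
rim 258 [543.8  -6.9  30.8] z [212.3 219.  224.6]
rim t,s -100.68441611485352 -0.32370843631506574
t ext [-132.40922388  -68.22166013] s ext [-32.84867233  35.19320039]
lug t [(array([-108.8,  -92.8]), np.int64(19), array([11.9, 18.1])), (array([-107.6,  -92.6]), np.int64(15), array([10.4, 16.8]))]
scene bell 715 [552.1 -90.6  49.4 -10.8 -12.4]
 hub 272 [555.1 -89.7 325.9] [315.6 330.8]
 cup [624.9 -81.4 124.3] [[ 616.6 -107.7  105.7]
 [ 643.8  -54.2  138.4]]
top bell 731 [549.  -91.2  48.8 -12.6 -12.8]
 hub 292 [547.1 -89.2 324.9] [319.5 328.7]
 cup [625.6 -65.2 126.8] [[615.1 -77.2 106.8]
 [646.7 -52.5 137. ]]
```

```bash

python3 -m pendant '[[[0,0,0,-0.05,0],[0,0,0,-0.047,0],[-0.003,0.0036,0,0,0],[-0.006,0.0073,0,0,0],[-0.006,0.0073,0,0,0],[-0.006,0.0073,0,0,0],[-0.006,0.0073,0,0,0],[-0.006,0.0073,0,0,0],[-0.006,0.0073,0,0,0],[-0.006,0.0073,0,0,0],[-0.002,0.0037,0,0,0],[0,0,0,0,0]]]'
python3 -m pendant '[[[0,0,0,0,0],[0,0,0,0,0],[0,0,0,0,0]]]'
python3 tilt.py 10 scene | head -8
python3 - <<'E'
from h import *
o=bot.get_obs(); R=Rr.from_euler('xyz',o['tool_rot']).as_matrix(); psi=o['tool_rot'][2]
g=np.array([552.4,-89.3]); tgt=g+100.5*np.array([np.cos(psi),np.sin(psi)])
print('to go',(R.T@np.r_[tgt-o['eef_pos'][:2],0]).round(2),psi)
E
```

```text
time_s: 26.77
eef_pos: [629.0, -27.1, 178.7]
tool_rot: [3.141, 0.001, 0.704]
wrist_force: [-0.2, 0.5, -3.6]
grip_width: 21.3
finger_force: 118.5
time_s: 27.02
eef_pos: [628.8, -23.6, 178.7]
tool_rot: [-3.141, -0.0, 0.708]
wrist_force: [0.2, 0.2, -3.6]
grip_width: 21.7
finger_force: 118.5
[628.8 -23.6 178.7] [-3.141 -0.     0.708] [ 0.21 -0.2  -0.02]
scene -100 4 s [21.1 25.8 40.2] dz [-39.3 -25.4   7. ]
scene -90 12 s [22.  35.7 49.1] dz [-25.3   3.7  52.3]
scene -80 33 s [18.8 44.8 48.6] dz [-14.1  42.8  58.3]
scene -70 49 s [-0.9 20.  43.6] dz [-13.2   4.4  57. ]
scene -60 60 s [-5.9 22.9 34.7] dz [-2.7 43.9 59. ]
scene -50 52 s [-1.9  5.4 19.7] dz [-2.1 45.8 58.7]
to go [-0.18  0.1  -0.  ] 0.708226685820057
```

Positioned under the mouth. I raise in small steps and watch the force.

```bash

python3 -m pendant '[[[0,0,-0.004,0,0],[0,0,-0.004,0,0],[0,0,-0.003,0,0],[0,0,0,0,0],[0,0,0,0,0]]]'
python3 -m pendant '[[[0,0,-0.003,0,0],[0,0,-0.003,0,0],[0,0,0,0,0],[0,0,0,0,0]]]'
python3 -m pendant '[[[0,0,-0.002,0,0],[0,0,-0.002,0,0],[0,0,0,0,0],[0,0,0,0,0]]]'
python3 -c "
from h import *
o=bot.get_obs();print(o['ft_torque'])"
```

```text
time_s: 27.48
eef_pos: [629.2, -24.7, 190.2]
tool_rot: [3.141, -0.001, 0.707]
wrist_force: [0.0, -0.6, -3.3]
grip_width: 21.8
finger_force: 118.5
time_s: 27.82
eef_pos: [629.0, -24.8, 195.9]
tool_rot: [3.141, -0.0, 0.707]
wrist_force: [0.3, 0.5, -3.8]
grip_width: 21.7
finger_force: 118.5
time_s: 28.15
eef_pos: [629.0, -24.8, 199.8]
tool_rot: [3.141, -0.0, 0.707]
wrist_force: [-0.8, 0.3, -3.2]
grip_width: 21.9
finger_force: 118.5
[ 0.20726354 -0.2339809   0.01175292]
```

```bash

python3 -m pendant '[[[0,0,-0.002,0,0],[0,0,-0.001,0,0],[0,0,0,0,0],[0,0,0,0,0]]]'
python3 -m pendant '[[[0,0,-0.002,0,0],[0,0,-0.001,0,0],[0,0,0,0,0],[0,0,0,0,0]]]'
python3 -m pendant '[[[0,0,-0.001,0,0],[0,0,-0.001,0,0],[0,0,0,0,0],[0,0,0,0,0]]]'
python3 -c "
from h import *
o=bot.get_obs();print(o['ft_torque'])"
```

```text
time_s: 28.48
eef_pos: [628.9, -24.8, 202.8]
tool_rot: [3.141, -0.0, 0.707]
wrist_force: [0.0, -0.2, -3.0]
grip_width: 22.0
finger_force: 118.5
time_s: 28.82
eef_pos: [628.9, -24.8, 205.8]
tool_rot: [3.141, -0.0, 0.707]
wrist_force: [0.3, 0.8, -3.1]
grip_width: 21.6
finger_force: 118.5
time_s: 29.15
eef_pos: [628.9, -24.8, 207.8]
tool_rot: [3.141, -0.0, 0.707]
wrist_force: [-0.2, -0.3, -3.2]
grip_width: 22.2
finger_force: 118.5
[ 0.20687608 -0.22217188  0.03303139]
```

```bash

python3 -m pendant '[[[0,0,-0.001,0,0],[0,0,-0.001,0,0],[0,0,0,0,0],[0,0,0,0,0]]]'
python3 -m pendant '[[[0,0,-0.001,0,0],[0,0,0,0,0],[0,0,0,0,0]]]'
python3 -m pendant '[[[0,0,-0.001,0,0],[0,0,0,0,0],[0,0,0,0,0]]]'
python3 -c "
from h import *
o=bot.get_obs();print(o['ft_torque'])"
```

```text
time_s: 29.48
eef_pos: [628.9, -24.8, 209.8]
tool_rot: [3.141, -0.0, 0.707]
wrist_force: [-0.4, -0.4, -3.4]
grip_width: 21.8
finger_force: 118.5
time_s: 29.73
eef_pos: [628.9, -24.8, 210.8]
tool_rot: [3.142, -0.0, 0.707]
wrist_force: [0.0, -0.4, -3.1]
grip_width: 21.5
finger_force: 118.5
time_s: 29.98
eef_pos: [628.8, -24.8, 211.7]
tool_rot: [-3.142, 0.0, 0.707]
wrist_force: [-1.4, -0.4, -3.3]
grip_width: 21.9
finger_force: 118.4
[ 0.18116909 -0.2637713   0.02451016]
```

```bash

python3 -m pendant '[[[0,0,-0.001,0,0],[0,0,0,0,0],[0,0,0,0,0]]]'
python3 -m pendant '[[[0,0,-0.001,0,0],[0,0,0,0,0],[0,0,0,0,0]]]'
python3 -m pendant '[[[0,0,-0.001,0,0],[0,0,0,0,0],[0,0,0,0,0]]]'
python3 -c "
from h import *
o=bot.get_obs();print(o['ft_torque'])"
```

```text
time_s: 30.23
eef_pos: [628.8, -24.8, 212.7]
tool_rot: [-3.142, -0.0, 0.707]
wrist_force: [-0.1, 0.1, -4.4]
grip_width: 21.6
finger_force: 118.4
time_s: 30.48
eef_pos: [628.9, -24.7, 213.7]
tool_rot: [-3.142, -0.0, 0.707]
wrist_force: [-0.0, 0.2, -4.5]
grip_width: 21.9
finger_force: 118.4
time_s: 30.73
eef_pos: [628.9, -24.6, 214.7]
tool_rot: [-3.142, -0.0, 0.707]
wrist_force: [2.5, -0.2, -5.0]
grip_width: 21.8
finger_force: 118.4
[ 0.36511324 -0.38472086  0.02531974]
```

```bash

python3 -m pendant '[[[0,0,-0.001,0,0],[0,0,-0.0005,0,0],[0,0,0,0,0],[0,0,0,0,0]]]'
python3 -c "
from h import *
o=bot.get_obs();print(o['ft_torque'])"
python3 -m pendant '[[[-0.0001,-0.0037,0,-0.0365,0],[-0.0001,-0.0037,0,-0.0365,0],[0,0,0,0,0],[0,0,0,0,0]]]'
python3 -c "
from h import *
o=bot.get_obs();print(o['ft_torque'])"
```

```text
time_s: 31.07
eef_pos: [629.0, -24.6, 216.2]
tool_rot: [-3.142, -0.0, 0.707]
wrist_force: [1.2, 1.5, -5.3]
grip_width: 22.0
finger_force: 118.5
[ 4.41662166e-01 -5.12639764e-01  1.17452589e-04]
time_s: 31.4
eef_pos: [623.6, -19.8, 216.2]
tool_rot: [-3.142, 0.0, 0.779]
wrist_force: [0.4, -0.1, -5.5]
grip_width: 21.7
finger_force: 118.5
[ 0.3615201  -0.39395056 -0.0194548 ]
```

```bash

python3 -m pendant '[[[0,0,-0.001,0,0],[0,0,-0.001,0,0],[0,0,0,0,0],[0,0,0,0,0]]]'
python3 -m pendant '[[[0,0,-0.001,0,0],[0,0,0,0,0],[0,0,0,0,0]]]'
python3 -c "
from h import *
o=bot.get_obs();print(o['ft_torque'])"
```

```text
time_s: 31.73
eef_pos: [623.7, -19.6, 218.2]
tool_rot: [-3.142, 0.0, 0.779]
wrist_force: [-0.3, -0.0, -6.6]
grip_width: 21.6
finger_force: 118.4
time_s: 31.98
eef_pos: [623.7, -19.5, 219.2]
tool_rot: [-3.142, 0.0, 0.78]
wrist_force: [1.2, -0.4, -7.7]
grip_width: 21.4
finger_force: 118.5
[ 0.31515464 -0.42153132 -0.00312888]
```

The gasket push is tipping the bowl down in the grip. I'll back out, press the spouts on the free front part of the drip tray to bring the bowl level, then insert again.

```bash

python3 -m pendant '[[[0,0,0.006,0,0],[0,0,0.008,0,0],[0,0,0.01,0,0],[0,0,0.01,0,0],[0,0,0.006,0,0],[0.006,-0.006,0,0,0],[0.012,-0.012,0,0,0],[0.012,-0.012,0,0,0],[0.006,-0.006,0,0,0],[0,0,0.006,0,0],[0,0,0.01,0,0],[0,0,0.012,0,0]]]'
python3 -m pendant '[[[0,0,0.012,0,0],[0,0,0.01,0,0],[0,0,0.006,0,0],[0,0,0.002,0,0],[0,0,0,0,0]]]'
python3 tilt.py 11 scene
```

```text
time_s: 32.98
eef_pos: [624.5, 30.1, 150.7]
tool_rot: [3.14, 0.0, 0.779]
wrist_force: [-0.6, -0.4, -3.4]
grip_width: 21.1
finger_force: 124.4
time_s: 33.4
eef_pos: [623.5, 31.1, 120.1]
tool_rot: [-3.141, 0.001, 0.779]
wrist_force: [-1.1, 0.1, -3.9]
grip_width: 21.6
finger_force: 124.1
[623.5  31.1 120.1] [-3.141e+00  1.000e-03  7.790e-01] [ 0.25 -0.25  0.03]
scene -120 48 s [-26.4 -13.2  25.1] dz [ 1.4  4.4 21.3]
scene -110 119 s [-36.5  -4.6  39.1] dz [ 1.1  4.5 22.5]
scene -100 132 s [-40.1  -4.3  39.5] dz [ 1.4  5.6 24. ]
scene -90 113 s [-35.5   3.   37. ] dz [-5.3  6.3 24.1]
scene -80 78 s [-23.7  19.2  27.2] dz [-10.6  12.6  25.1]
scene -70 93 s [-15.    4.6  18.7] dz [-4.5 14.3 25.5]
scene -60 24 s [-4.9  1.2  5.9] dz [-6.  -0.2  2.2]
scene -50 23 s [-7.1  0.5  6.3] dz [-2.3 -0.5  2.5]
scene -40 27 s [-3.8  3.4 11. ] dz [-3.9  3.7  9.2]
scene -30 6 s [1.6 5.3 7.9] dz [ 4.4  9.  10.9]
```

```bash

python3 -m pendant '[[[0,0,0.005,0,0],[0,0,0.005,0,0],[0,0,0.004,0,0],[0,0,0,0,0]]]'
python3 -m pendant '[[[0,0,0.004,0,0],[0,0,0.004,0,0],[0,0,0,0,0]]]'
python3 -m pendant '[[[0,0,0.004,0,0],[0,0,0,0,0]]]'
python3 -c "
from h import *
o=bot.get_obs();print(o['ft_torque'])"
```

```text
time_s: 33.78
eef_pos: [624.9, 32.0, 107.2]
tool_rot: [3.141, -0.001, 0.781]
wrist_force: [0.1, 0.2, -0.8]
grip_width: 21.5
finger_force: 126.3
time_s: 34.03
eef_pos: [626.2, 33.0, 99.9]
tool_rot: [3.14, -0.004, 0.781]
wrist_force: [2.7, 1.9, 2.8]
grip_width: 21.8
finger_force: 126.9
time_s: 34.2
eef_pos: [626.4, 33.0, 96.2]
tool_rot: [3.14, -0.004, 0.781]
wrist_force: [2.6, 2.7, 5.6]
grip_width: 21.5
finger_force: 126.1
[ 0.55923359 -0.48970715  0.00217768]
```

```bash

python3 -m pendant '[[[0.003,0,0.003,0,0],[0.003,0,0.003,0,0],[0,0,0,0,0]]]'
python3 tilt.py 12 scene
python3 -m pendant '[[[0,0,-0.008,0,0],[0,0,-0.01,0,0],[0,0,-0.01,0,0],[0,0,-0.006,0,0],[0,0,0,0,0],[0,0,0,0,0]]]'
python3 tilt.py 13 scene
```

```text
time_s: 34.45
eef_pos: [628.5, 35.4, 89.2]
tool_rot: [3.141, 0.001, 0.781]
wrist_force: [1.7, 1.1, 4.5]
grip_width: 22.0
finger_force: 123.1
[628.5  35.4  89.2] [3.141e+00 1.000e-03 7.810e-01] [-0.13 -0.05  0.07]
scene -140 64 s [ 8.1 31.1 48. ] dz [-36.4 -33.6 -27.4]
scene -130 47 s [ 1.9 29.1 47.4] dz [-36.7 -32.2 -24.6]
scene -120 143 s [-22.6   7.8  47.7] dz [-35.9  31.5  49.1]
scene -110 163 s [-28.  14.  46.] dz [-35.6  29.4  48.3]
scene -100 193 s [-37.9  12.4  44.7] dz [-34.7  28.1  46.9]
scene -90 191 s [-32.4  12.4  44.8] dz [-34.5  26.4  45. ]
scene -80 168 s [-25.8   8.4  38.1] dz [-35.8  22.6  43.6]
scene -70 164 s [-16.9  12.   47.1] dz [-36.8 -27.1  44.1]
scene -60 110 s [-6.5 13.  47. ] dz [-38.7 -32.   16.5]
scene -50 80 s [-4.  20.2 46.3] dz [-38.3 -32.1  14.5]
scene -40 82 s [-7.4 23.5 48.1] dz [-38.5 -29.5  17.4]
scene -30 51 s [ 4.6 33.6 48.9] dz [-38.7 -32.   17.3]
scene -20 25 s [31.  40.8 48.9] dz [-39.7 -37.2 -33.1]
time_s: 35.0
eef_pos: [628.3, 35.9, 123.6]
tool_rot: [3.141, -0.001, 0.78]
wrist_force: [-0.6, 0.2, -4.0]
grip_width: 21.3
finger_force: 124.4
[628.3  35.9 123.6] [ 3.141e+00 -1.000e-03  7.800e-01] [ 0.19 -0.2   0.02]
scene -120 92 s [-27.   -8.5  28.1] dz [ 0.6  4.5 22. ]
scene -110 115 s [-34.7  -4.1  36.4] dz [ 1.1  5.4 21.8]
scene -100 136 s [-39.6  -2.2  39.7] dz [ 1.2  5.9 23.6]
scene -90 113 s [-31.    0.7  34.6] dz [-1.4  6.4 24.3]
scene -80 76 s [-23.4  20.   28.2] dz [-6.1 13.7 26. ]
scene -70 99 s [-17.    4.1  19.5] dz [-5.4 15.9 26.8]
scene -60 23 s [-6.1  1.5  5.5] dz [-6.2 -1.   3.2]
scene -50 24 s [-6.5  1.4  5.4] dz [-5.5 -0.6  2.6]
scene -40 27 s [-6.8  1.9 10.8] dz [-2.   3.4  7.9]
scene -30 9 s [-1.   4.6  9.5] dz [ 3.6  9.3 12.9]
```

The grip acts as a torsion spring: it sags 0.075 rad and springs back. So I'll press to the opposite tilt, relax the grip briefly so that the pads slip, regrip, and let it sag to level.

```bash

python3 -m pendant '[[[0,0,0.008,0,0],[0,0,0.008,0,0],[0,0,0.006,0,0],[0.001,0,0.005,0,0],[0.001,0,0.005,0,0],[0,0,0,0,0],[0,0,0,0,0.32],[0,0,0,0,0.32],[0,0,0,0,0.32]]]'
python3 -m pendant '[[[0,0,0,0,0.2],[0,0,0,0,0],[0,0,0,0,0],[0,0,0,0,0],[0,0,0,0,0]]]' 120
python3 tilt.py 14 scene
python3 -m pendant '[[[0,0,-0.004,0,0],[0,0,-0.006,0,0],[0,0,-0.01,0,0],[0,0,-0.01,0,0],[0,0,0,0,0],[0,0,0,0,0]]]'
python3 tilt.py 15 scene
```

```text
time_s: 35.8
eef_pos: [630.1, 37.3, 91.1]
tool_rot: [3.141, -0.0, 0.78]
wrist_force: [2.6, 1.5, 1.4]
grip_width: 27.7
finger_force: 12.7
time_s: 36.22
eef_pos: [629.7, 37.0, 91.2]
tool_rot: [3.141, 0.0, 0.78]
wrist_force: [2.5, 1.8, 1.7]
grip_width: 21.8
finger_force: 118.1
[629.7  37.   91.2] [3.141 0.    0.78 ] [ 0.33 -0.53  0.05]
scene -140 58 s [ 6.3 30.2 48.6] dz [-38.8 -34.8 -29.9]
scene -130 63 s [-13.4  26.1  49.4] dz [-37.8 -32.1  34.2]
scene -120 140 s [-23.    7.7  47.6] dz [-36.9  28.6  49.3]
scene -110 165 s [-28.6  13.1  44.6] dz [-37.6  27.5  45.9]
scene -100 191 s [-38.9  12.2  46.1] dz [-37.2  26.1  43.1]
scene -90 194 s [-32.3  11.6  42.7] dz [-37.1  24.7  43.8]
scene -80 159 s [-25.3   9.   38.8] dz [-37.6  18.6  42.5]
scene -70 153 s [-15.7  13.3  48. ] dz [-38.1 -29.2  41.9]
scene -60 94 s [-3.7 18.  47.7] dz [-38.5 -33.3  15.8]
scene -50 82 s [-4.9 22.9 47. ] dz [-38.8 -33.8  14.1]
scene -40 73 s [-9.2 22.6 47.8] dz [-38.7 -29.9  17.3]
scene -30 39 s [ 3.  34.2 49.6] dz [-39.5 -33.3  18.3]
scene -20 12 s [35.5 43.3 48.4] dz [-39.8 -38.5 -36.4]
time_s: 36.77
eef_pos: [630.1, 37.1, 122.1]
tool_rot: [3.141, -0.001, 0.78]
wrist_force: [0.0, -0.2, -4.2]
grip_width: 21.7
finger_force: 118.3
[630.1  37.1 122.1] [ 3.141e+00 -1.000e-03  7.800e-01] [ 0.22 -0.26 -0.02]
scene -120 87 s [-25.7 -10.8  28.6] dz [13.1 16.6 33.9]
scene -110 127 s [-37.6  -3.9  37.4] dz [12.8 16.8 33.6]
scene -100 146 s [-39.8  -0.9  40. ] dz [-26.6  16.3  32.5]
scene -90 114 s [-30.1   1.   33.4] dz [10.4 16.5 35.5]
scene -80 80 s [-24.7  17.9  27.1] dz [ 2.3 20.2 35. ]
scene -70 85 s [-17.3   3.3  17.5] dz [ 6.2 24.5 35.1]
scene -60 23 s [-6.8  1.6  6.1] dz [2.2 7.4 9.3]
scene -50 24 s [-6.1  1.2  5.8] dz [1.3 5.4 8.5]
scene -40 32 s [-8.5  3.1 10.6] dz [ 1.1  8.9 13.5]
scene -30 9 s [2.7 6.7 8.5] dz [ 8.3 11.8 16.4]
```

Nearly level now (about 1°). I'll get the bowl offset from this picture.

```bash
python3 - <<'E'
from h import *
from scipy.optimize import least_squares
o=bot.get_obs()
z=np.load('/tmp/scene15.npz'); t,s,zz,P=held('scene',z['im'],z['d'],o)
for lo in (24,29):
    m=(np.hypot(t+98,s)<38)&(zz>lo)&(zz<44)
    f=least_squares(lambda c:np.hypot(t[m]-c[0],s[m]-c[1])-c[2],[-98,0,30],loss='soft_l1').x; print(lo,m.sum(),f.round(1),np.percentile(t[m],[1,99]).round(1),np.percentile(s[m],[1,99]).round(1))
lug=(abs(s)>36)&(abs(s)<46)&(abs(t+98)<20)&(abs(zz-20)<15); print('lug t',[(np.percentile(t[lug&(s*g>0)],[3,97]).round(1),lug[s*g>0].sum(),np.percentile(zz[lug&(s*g>0)],[5,95]).round(1)) for g in(-1,1)])
T=-98.5; psi=.71; g=np.array([552.4,-89.3]); tgt=g-T*np.array([np.cos(psi),np.sin(psi)]); p=o['tool_rot'][2]
d=tgt-o['eef_pos'][:2]; print('tgt',tgt,'at yaw',p,'dx,dy',d@[np.cos(p),np.sin(p)],d@[np.sin(p),-np.cos(p)])
E
```

```text
24 197 [-100.4    1.1   30.8] [-123.7  -67.6] [-35.5  35.9]
29 140 [-100.4    0.6   30.3] [-123.4  -68. ] [-31.3  32.4]
lug t [(array([-109. ,  -93.5]), np.int64(17), array([22.7, 29. ])), (array([-109.3,  -93.3]), np.int64(19), array([22.6, 29.2]))]
tgt [627.09864479 -25.09437355] at yaw 0.779615406589117 dx,dy -45.41969666207337 42.465347011706555
```

```bash

python3 -m pendant '[[[0,0,-0.008,0.02,0],[0,0,-0.012,0.03,0],[0,0,-0.012,0.02,0],[0,0,-0.01,0,0],[0,0,-0.007,0,0],[-0.003,0.0035,0,0,0],[-0.008,0.009,0,0,0],[-0.0095,0.011,0,0,0],[-0.0095,0.011,0,0,0],[-0.007,0.008,0,0,0],[-0.003,0.0032,0,0,0],[0,0,0,0,0]]]'
python3 - <<'E'
from h import *
o=bot.get_obs(); R=Rr.from_euler('xyz',o['tool_rot']).as_matrix(); psi=o['tool_rot'][2]
g=np.array([552.4,-89.3]); tgt=g+100.8*np.array([np.cos(psi),np.sin(psi)])
print('to go',(R.T@np.r_[tgt-o['eef_pos'][:2],0]).round(2),psi,o['qd'].round(2))
E
```

```text
time_s: 37.82
eef_pos: [628.7, -27.0, 169.7]
tool_rot: [3.141, 0.002, 0.705]
wrist_force: [-0.3, 0.2, -3.8]
grip_width: 21.8
finger_force: 118.4
to go [ 2.29 -2.02 -0.  ] 0.7054812887591646 [-0.03 -0.   -0.03 -0.01 -0.01 -0.   -0.01]
```

```bash

python3 -m pendant '[[[0,0,0,0,0],[0,0,0,0,0],[0,0,-0.004,0,0],[0,0,-0.006,0,0],[0,0,-0.004,0,0],[0,0,0,0,0]]]'
python3 -m pendant '[[[0,0,-0.003,0,0],[0,0,-0.004,0,0],[0,0,-0.002,0,0],[0,0,0,0,0]]]'
python3 -m pendant '[[[0,0,-0.002,0,0],[0,0,-0.002,0,0],[0,0,0,0,0]]]'
python3 -m pendant '[[[0,0,-0.001,0,0],[0,0,-0.001,0,0],[0,0,0,0,0]]]'
python3 -m pendant '[[[0,0,-0.001,0,0],[0,0,-0.0005,0,0],[0,0,0,0,0]]]'
python3 -c "
from h import *
o=bot.get_obs();print(o['ft_torque'])"
```

```text
time_s: 38.32
eef_pos: [630.3, -23.0, 185.8]
tool_rot: [3.14, -0.002, 0.711]
wrist_force: [-0.1, -0.2, -3.5]
grip_width: 22.1
finger_force: 118.6
time_s: 38.65
eef_pos: [629.6, -23.6, 193.9]
tool_rot: [3.141, -0.001, 0.71]
wrist_force: [-0.0, 0.2, -3.4]
grip_width: 21.7
finger_force: 118.5
time_s: 38.9
eef_pos: [629.4, -23.6, 197.6]
tool_rot: [3.141, -0.0, 0.71]
wrist_force: [-0.4, 0.7, -4.2]
grip_width: 22.0
finger_force: 118.5
time_s: 39.15
eef_pos: [629.2, -23.6, 199.3]
tool_rot: [3.142, -0.0, 0.71]
wrist_force: [-0.7, 0.3, -3.4]
grip_width: 21.9
finger_force: 118.5
time_s: 39.4
eef_pos: [629.2, -23.6, 200.8]
tool_rot: [3.142, -0.0, 0.71]
wrist_force: [0.6, 0.2, -4.0]
grip_width: 22.0
finger_force: 118.5
[ 0.20088871 -0.21070206 -0.01122416]
```

```bash

for i in 1 2 3; do python3 -m pendant '[[[0,0,-0.001,0,0],[0,0,0,0,0],[0,0,0,0,0]]]' | egrep 'eef|wrist'; python3 -c "
from h import *
print(bot.get_obs()['ft_torque'])"; done
```

```text
eef_pos: [629.2, -23.6, 201.8]
wrist_force: [-0.1, -0.5, -3.9]
[ 0.17571426 -0.16385174 -0.00020716]
eef_pos: [629.2, -23.6, 202.7]
wrist_force: [0.6, 0.6, -3.2]
[ 0.19887495 -0.27326747 -0.00081465]
eef_pos: [629.2, -23.6, 203.7]
wrist_force: [-0.2, -0.1, -4.2]
[ 0.23107537 -0.27676943  0.03104765]
```

```bash

for i in 1 2 3; do python3 -m pendant '[[[0,0,-0.001,0,0],[0,0,0,0,0],[0,0,0,0,0]]]' | egrep 'eef|wrist'; python3 -c "
from h import *
print(bot.get_obs()['ft_torque'])"; done
```

```text
eef_pos: [629.2, -23.6, 204.7]
wrist_force: [-0.1, 0.4, -4.4]
[ 0.30402164 -0.28256144 -0.04184785]
eef_pos: [629.2, -23.5, 205.6]
wrist_force: [0.8, 0.3, -5.6]
[ 0.33856314 -0.40890038 -0.02180846]
eef_pos: [629.3, -23.3, 206.6]
wrist_force: [2.1, 0.1, -6.1]
[ 0.48597015 -0.59420984  0.06256233]
```

```bash

python3 -m pendant '[[[-0.0001,-0.005,0,-0.05,0],[-0.0001,-0.005,0,-0.05,0],[-0.0001,-0.005,0,-0.05,0],[0,0,0,0,0]]]'
python3 -c "
from h import *
print(bot.get_obs()['ft_torque'])"
python3 -m pendant '[[[-0.0001,-0.005,0,-0.05,0],[-0.0001,-0.005,0,-0.05,0],[0,0,0,0,0]]]'
python3 -c "
from h import *
print(bot.get_obs()['ft_torque'])"
```

```text
time_s: 41.23
eef_pos: [617.8, -12.7, 206.5]
tool_rot: [-3.141, 0.001, 0.862]
wrist_force: [0.4, 0.6, -5.3]
grip_width: 21.9
finger_force: 118.4
[ 0.28874304 -0.33440217  0.05818632]
time_s: 41.48
eef_pos: [610.0, -6.8, 206.6]
tool_rot: [-3.141, 0.001, 0.96]
wrist_force: [0.5, -0.9, -5.0]
grip_width: 21.9
finger_force: 118.4
[ 0.29189277 -0.32643314  0.06927321]
```

```bash

python3 -m pendant '[[[-0.0001,-0.005,0,-0.05,0],[-0.0001,-0.005,0,-0.05,0],[0,0,0,0,0]]]'
python3 -c "
from h import *
print(bot.get_obs()['ft_torque'])"
python3 -m pendant '[[[-0.0001,-0.005,0,-0.05,0],[-0.0001,-0.005,0,-0.05,0],[0,0,0,0,0]]]'
python3 -c "
from h import *
o=bot.get_obs(); print(o['ft_torque'],o['eef_pos'][:2]-100.8*np.array([np.cos(o['tool_rot'][2]),np.sin(o['tool_rot'][2])]))"
```

```text
time_s: 41.73
eef_pos: [602.1, -1.7, 206.6]
tool_rot: [3.142, 0.0, 1.059]
wrist_force: [1.6, -0.1, -4.9]
grip_width: 21.9
finger_force: 118.4
[ 0.2685649  -0.4530969   0.04887946]
time_s: 41.98
eef_pos: [593.6, 2.6, 206.7]
tool_rot: [3.141, 0.0, 1.159]
wrist_force: [1.6, -0.8, -5.8]
grip_width: 21.9
finger_force: 118.6
[ 0.26879717 -0.47456983  0.20229249] [553.172365   -89.79560002]
```

```bash

python3 -m pendant '[[[-0.0001,-0.005,0,-0.05,0],[-0.0001,-0.005,0,-0.05,0],[-0.0001,-0.005,0,-0.05,0],[0,0,0,0,0]]]' | egrep 'eef|wrist|rot'
python3 -c "
from h import *
print(bot.get_obs()['ft_torque'])"
python3 -m pendant '[[[-0.0001,-0.005,0,-0.05,0],[-0.0001,-0.005,0,-0.05,0],[-0.0001,-0.005,0,-0.05,0],[0,0,0,0,0]]]'
python3 -c "
from h import *
o=bot.get_obs(); print(o['ft_torque'],o['eef_pos'][:2]-100.8*np.array([np.cos(o['tool_rot'][2]),np.sin(o['tool_rot'][2])]))"
```

```text
eef_pos: [579.1, 7.5, 206.8]
tool_rot: [-3.141, 0.001, 1.308]
wrist_force: [1.2, -1.3, -5.8]
[ 0.22349168 -0.22703487  0.10736231]
time_s: 42.65
eef_pos: [564.1, 10.4, 206.8]
tool_rot: [-3.141, 0.0, 1.457]
wrist_force: [-0.6, 0.5, -5.1]
grip_width: 22.0
finger_force: 119.2
[0.28268125 0.01826583 0.01993   ] [552.63575909 -89.69457254]
```

```bash

python3 -m pendant '[[[-0.0001,-0.005,0,-0.05,0],[-0.0001,-0.005,0,-0.05,0],[0,-0.003,0,-0.03,0],[0,0,0,0,0],[0,0,0,0,0]]]'
python3 -c "
from h import *
o=bot.get_obs(); print(o['ft_torque'],o['eef_pos'][:2]-100.8*np.array([np.cos(o['tool_rot'][2]),np.sin(o['tool_rot'][2])]))"
python3 -m pendant '[[[0,0,0,0,0.33],[0,0,0,0,0.33],[0,0,0,0,0.36],[0,0,0,0,0.5],[0,0,0,0,1],[0,0,0,0,1],[0,0,0,0,1],[0,0,0,0,1]]]'
python3 - <<'E'
from h import *
o=bot.get_obs()
im,d=bot.capture('scene'); np.savez('/tmp/scene16',im=im,d=d); t,s,zz,P=held('scene',im,d,o)
for a in range(-60,90,15):
    k=(t>=a)&(t<a+15)&(abs(s)<25)&(P[...,2]>195)&(P[...,2]<250)
    if k.sum()>3: print(a+7,k.sum(),'s',np.percentile(s[k],[3,50,97]).round(1),'Z',np.percentile(P[...,2][k],[5,50,95]).round(1))
u,v=proj('scene',[555,-20,230])[0].astype(int); a=im[max(v-60,0):v+60,max(u-80,0):u+80]; save(cv2.resize(a,None,fx=4,fy=4),'lock.png')
E
```

```text
time_s: 43.07
eef_pos: [551.2, 11.2, 206.7]
tool_rot: [-3.14, 0.0, 1.586]
wrist_force: [-1.7, -0.2, -4.0]
grip_width: 21.8
finger_force: 119.4
[ 0.1638721   0.13733717 -0.16876639] [552.66367383 -89.61053686]
time_s: 43.73
eef_pos: [551.8, 11.8, 206.9]
tool_rot: [3.141, -0.0, 1.59]
wrist_force: [-0.5, 0.2, 0.8]
grip_width: 85.1
finger_force: 0.0
-53 27 s [-5.6  5.  21.6] Z [224.7 230.9 248.7]
-38 71 s [-8.   5.4 12.2] Z [221.8 234.  239.4]
-23 90 s [-10.1   6.8  14. ] Z [222.9 237.7 242.1]
-8 61 s [-9.7  8.6 14.1] Z [222.6 237.1 241.5]
37 82 s [-9.   8.  14.9] Z [223.2 237.8 242.1]
52 88 s [-8.5  7.1 14.9] Z [221.9 238.  242.1]
67 83 s [-9.5  7.2 15.4] Z [225.  237.7 241.9]
82 27 s [-5.9  5.7 13.1] Z [223.1 233.8 238.3]
```

View pics/lock.png

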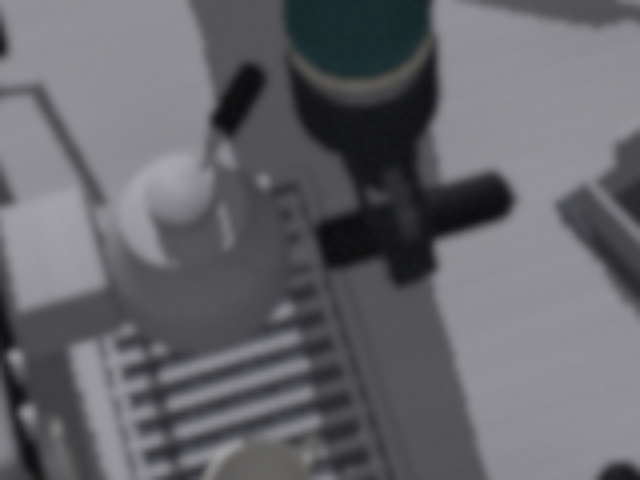

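Let go, with the portafilter hanging level: handle top at 238–242 mm all along, pointing straight out at crop (330–510, 190–250). The paddle is still off at (240,100). Next: raise, close the fingers and go to the right of the paddle.

```bash

python3 -m pendant '[[[0,0,-0.01,0,1],[0,0,-0.025,0,1],[0,0,-0.035,0,1],[0,0,-0.035,0,1],[0,0,-0.035,0,1],[0,0,-0.025,0,0],[0,0,0,0,0],[0,0,0,0,0],[0,0,0,0,0]]]' 20
python3 -m pendant '[[[-0.01,-0.009,0,0,0],[-0.02,-0.018,0,0,0],[-0.022,-0.02,0,0,0],[-0.022,-0.02,0,0,0],[-0.016,-0.012,0,0,0],[-0.006,-0.006,0,0,0],[0,0,0,0,0],[0,0,0,0,0],[0,0,0,0,0]]]'
python3 - <<'E'
from h import *
o=bot.get_obs(); psi=1.583; e=o['eef_pos']; d=e[:2]-[552.4,-89.3]
print('machine xy',d@[np.cos(psi),np.sin(psi)],d@[-np.sin(psi),np.cos(psi)],e)
im,dd=bot.capture('top'); P=pts('top',dd); m=(im.max(-1)<60)&(np.hypot(P[...,0]-505,P[...,1]+48)<60)&(P[...,2]>305)&(P[...,2]<345); print('paddle',m.sum(),P[m].mean(0))
im,dd=bot.capture('scene'); P=pts('scene',dd); m=(im.max(-1)<60)&(np.hypot(P[...,0]-505,P[...,1]+48)<60)&(P[...,2]>305)&(P[...,2]<345); print('paddle',m.sum(),P[m].mean(0))
m=(im.max(-1)<75)&(P[...,1]>-30)&(P[...,1]<100)&(abs(P[...,0]-552)<30)&(P[...,2]>205)&(P[...,2]<250);q=P[m];print('handle slope',np.polyfit(q[:,1],q[:,2],1),np.polyfit(q[:,1],q[:,0],1),q.mean(0))
E
```

```text
time_s: 44.53
eef_pos: [550.9, 11.5, 371.4]
tool_rot: [-3.141, 0.0, 1.59]
wrist_force: [-0.2, 0.1, -0.6]
grip_width: 38.7
finger_force: 0.0
time_s: 45.28
eef_pos: [469.1, -84.6, 371.5]
tool_rot: [3.141, -0.001, 1.592]
wrist_force: [0.6, -0.7, 0.5]
grip_width: -0.0
finger_force: 0.0
machine xy 5.688310966263872 83.28391628537628 [469.05286879 -84.62845708 371.47058397]
paddle 159 [501.48323126 -46.5289994  331.7637148 ]
paddle 141 [510.16558706 -46.94198517 331.83713081]
handle slope [8.82976490e-03 2.35410612e+02] [6.64468561e-03 5.56974344e+02] [557.16700595  28.9949122  235.66663004]
```

```bash

python3 -m pendant '[[[0,0,0.015,0,0],[0,0,0.023,0,0],[0,0,0.015,0,0],[0,0,0,0,0],[0.003,0.008,0,0,0],[0.003,0.008,0,0,0],[0,0,0,0,0],[0.0115,0.0031,0,0,0],[0,0,0,0,0]]]'
python3 -m pendant '[[[0.0107,0.005,0,0,0],[0.0097,0.0068,0,0,0],[0.0084,0.0084,0,0,0],[0.0068,0.0097,0,0,0],[0,0,0,0,0]]]'
python3 -m pendant '[[[0.005,0.0107,0,0,0],[0.0031,0.0115,0,0,0],[0.001,0.0118,0,0,0],[-0.0004,0.007,0,0,0],[0,0,0,0,0],[0,0,0,0,0]]]'
python3 - <<'E'
from h import *
im,dd=bot.capture('scene'); P=pts('scene',dd); m=(im.max(-1)<60)&(np.hypot(P[...,0]-552,P[...,1]+89)<95)&(P[...,2]>312)&(P[...,2]<345)&(P[...,0]>560); q=P[m].mean(0); print('paddle',m.sum(),q, np.degrees(np.arctan2(q[1]+89.3,q[0]-554)-1.583))
E
```

```text
time_s: 46.13
eef_pos: [489.0, -65.7, 319.9]
tool_rot: [3.139, -0.001, 1.593]
wrist_force: [-0.5, 0.0, -0.6]
grip_width: 0.1
finger_force: 0.0
time_s: 46.55
eef_pos: [519.0, -29.9, 319.4]
tool_rot: [3.139, -0.001, 1.593]
wrist_force: [0.2, -1.0, 0.2]
grip_width: -0.0
finger_force: 0.0
time_s: 47.05
eef_pos: [557.5, -22.8, 318.4]
tool_rot: [-3.141, -0.0, 1.589]
wrist_force: [-0.1, -0.8, -0.6]
grip_width: 0.0
finger_force: 0.0
paddle 0 [nan nan nan] nan<stdin>:2: RuntimeWarning: Mean of empty slice.
  ret = um.true_divide(
```

```bash

python3 -m pendant '[[[0,-0.006,0,0,0],[0,-0.01,0,0,0],[0,-0.012,0,0,0],[0,-0.012,0,0,0],[0,0,0,0,0]]]' | egrep 'eef|wrist'
python3 - <<'E'
from h import *
for n in('scene','top'):
    im,dd=bot.capture(n); P=pts(n,dd); r=np.hypot(P[...,0]-552,P[...,1]+89); m=(im.max(-1)<70)&(r<95)&(r>30)&(P[...,2]>308)&(P[...,2]<345)&(im.max(-1)>0)
    nl,lab,st,ce=cv2.connectedComponentsWithStats(m.astype(np.uint8))
    for i in range(1,nl):
        if st[i,4]>15: q=P[lab==i].mean(0); print(n,st[i,4],q.round(1),'deg left',-np.degrees(np.arctan2(q[1]+89.3,q[0]-552.4)-1.583).round(1))
E
```

```text
eef_pos: [513.4, -23.5, 318.6]
wrist_force: [-0.8, 0.8, -0.5]
scene 150 [509.7 -47.2 331.6] deg left -44.7
```

```bash

python3 -m pendant '[[[0,0,-0.03,0,0],[0,0,-0.04,0,0],[0,0,-0.04,0,0],[0.03,0,-0.02,0,0],[0.04,0,0,0,0],[0.04,0,0,0,0],[0.04,0,0,0,0],[0,0,0,0,0]]]' | egrep 'time|eef|wrist'
python3 - <<'E'
from h import *
P0=np.load('/tmp/Pscene.npy')
im,dd=bot.capture('scene'); P=pts('scene',dd)
for nm,Q in (('start',P0),('now',P)):
    x=Q[...,0]-554;y=Q[...,1]+89.3; r=np.hypot(x,y); a=-np.degrees(np.arctan2(y,x)-1.583); m=(r>42)&(r<95)&(Q[...,2]>312)&(Q[...,2]<350)
    print(nm,m.sum(),np.percentile(a[m],[5,50,95]).round(1),np.percentile(r[m],[5,50,95]).round(1),np.percentile(Q[...,2][m],[5,50,95]).round(1), np.histogram(a[m],bins=range(-100,101,20))[0])
    m=(Q[...,1]>-20)&(Q[...,1]<95)&(abs(Q[...,0]-552)<30)&(Q[...,2]>205)&(Q[...,2]<250);q=Q[m];print('handle',m.sum(), q.mean(0) if m.sum() else 0)
E
```

```text
time_s: 48.28
eef_pos: [512.8, 137.6, 449.8]
wrist_force: [-0.5, 1.0, 0.8]
start 162 [-52.6 -44.4 181.9] [44.  62.3 81.7] [312.6 333.2 337. ] [  0   0 149   2   0   0   0   0   0   0]
handle 0 0
now 161 [-53.2 -45.  -39.3] [43.1 61.2 82. ] [320.3 333.1 336.6] [  0   0 149   5   0   0   0   0   0   0]
handle 650 [556.744445    35.24549483 235.48223269]
```

The paddle did not move, so the shut fingertips evidently passed above it. Repeat lower and a little farther out.

```bash

python3 -m pendant '[[[-0.02,-0.004,0.005,0,0],[-0.035,-0.007,0.01,0,0],[-0.035,-0.007,0.01,0,0],[-0.035,-0.007,0.01,0,0],[-0.035,-0.007,0.015,0,0],[-0.035,-0.007,0.015,0,0],[-0.027,-0.005,0.014,0,0],[0,0,0.01,0,0],[0,0,0.02,0,0],[0,0,0.02,0,0],[0,0,0.015,0,0],[0,0,0,0,0]]]' | egrep 'time|eef|wrist|width'
python3 - <<'E'
from h import *
o=bot.get_obs(); psi=1.583; e=o['eef_pos']; d=e[:2]-[552.4,-89.3]
print('machine xy',d@[np.cos(psi),np.sin(psi)],-d@[np.sin(psi),-np.cos(psi)],e)
im,dd=bot.capture('scene'); P=pts('scene',dd); m=(np.hypot(P[...,0]-e[0],P[...,1]-e[1])<28)&(P[...,2]>240)&(P[...,2]<400); q=P[m]
print('finger pts',m.sum(),np.percentile(q,[3,50,97],axis=0).round(1) if m.sum() else '')
E
```

```text
time_s: 49.33
eef_pos: [472.2, -96.7, 301.7]
wrist_force: [-0.4, 0.2, -0.2]
grip_width: -0.2
machine xy -6.426125292784642 80.25334855508676 [472.23104781 -96.70500811 301.73191679]
finger pts 61 [[ 479.8 -107.4  336. ]
 [ 486.8  -90.9  384.3]
 [ 489.8  -81.4  399.1]]
```

```bash

python3 -m pendant '[[[0,0,0,0,0],[0,0.009,0,0,0],[0.0128,0.0022,0,0,0],[0.0121,0.0044,0,0,0],[0.0111,0.0065,0,0,0],[0,0,0,0,0]]]' | egrep 'time|eef|wrist'
python3 -m pendant '[[[0.0099,0.0083,0,0,0],[0.0083,0.0099,0,0,0],[0,0,0,0,0]]]' | egrep 'time|eef|wrist'
cat > pad.py <<'E'
from h import *
o=bot.get_obs(); psi=1.583; e=o['eef_pos']; d=e[:2]-[552.4,-89.3]
print('machine xy',d@[np.cos(psi),np.sin(psi)],-d@[np.sin(psi),-np.cos(psi)],e)
im,dd=bot.capture('scene'); Q=pts('scene',dd)
x=Q[...,0]-554;y=Q[...,1]+89.3; r=np.hypot(x,y); a=-np.degrees(np.arctan2(y,x)-1.583); m=(r>42)&(r<95)&(Q[...,2]>312)&(Q[...,2]<345)
for k in range(-90,60,10):
    j=m&(a>=k)&(a<k+10)
    if j.sum()>3: print(k,j.sum(),np.median(r[j]).round(0),np.percentile(Q[...,2][j],[5,50,95]).round(0),im[j].max(-1).mean().round(0))
E
python3 pad.py
```

```text
time_s: 49.88
eef_pos: [499.0, -56.8, 306.3]
wrist_force: [0.3, -0.1, -0.9]
time_s: 50.13
eef_pos: [516.7, -39.2, 305.7]
wrist_force: [-1.4, -0.6, 0.6]
machine xy 50.50657148917078 35.081289430554406 [516.70497246 -39.22529939 305.70296702]
-60 25 53.0 [330. 333. 336.] 54.0
-50 49 50.0 [320. 333. 336.] 27.0
-40 5 50.0 [326. 329. 343.] 34.0
```

```bash
python3 - <<'E'
from h import *
o=bot.get_obs(); e=o['eef_pos']
im,dd=bot.capture('scene'); Q=pts('scene',dd)
u,v=proj('scene',e)[0]; print('tcp px',u,v,'paddle off px',proj('scene',[499,-53,334]),'paddle on px',proj('scene',[580,-30,334]))
for z in range(240,420,12):
    m=(abs(Q[...,0]-e[0])<35)&(abs(Q[...,1]-e[1])<35)&(Q[...,2]>=z)&(Q[...,2]<z+12)
    if m.sum()>2: print(z,m.sum(),'x',np.percentile(Q[...,0][m],[5,95]).round(0),'y',np.percentile(Q[...,1][m],[5,95]).round(0),im[m].max(-1).mean().round(0))
E
```

```text
tcp px 254.336017194868 208.90927728678824 paddle off px [[245.24135133 197.22524826]] paddle on px [[265.43648001 225.77915966]]
240 3 x [548. 550.] y [-12.  -6.] 21.0
264 9 x [526. 549.] y [-49. -41.] 78.0
276 32 x [522. 548.] y [-58. -45.] 74.0
288 8 x [534. 550.] y [-56. -52.] 72.0
300 54 x [530. 550.] y [-72. -59.] 107.0
312 21 x [516. 547.] y [-74. -49.] 84.0
324 87 x [506. 536.] y [-74. -49.] 65.0
336 15 x [512. 528.] y [-58. -33.] 38.0
372 5 x [522. 540.] y [-51. -29.] 43.0
384 26 x [526. 542.] y [-51. -27.] 33.0
396 25 x [531. 533.] y [-54. -22.] 35.0
408 18 x [528. 535.] y [-54. -21.] 35.0
```

```bash

python3 -m pendant '[[[0,0,-0.02,0,0],[0,0,-0.025,0,0],[-0.01,-0.012,0,0,0],[-0.018,-0.02,0,0,0],[-0.012,-0.014,0,0,0],[-0.0045,-0.005,0,0,0],[0,0,0.02,0,0],[0,0,0.03,0,0],[0,0,0.022,0,0],[0,0,0,0,0],[0,0,0,0,0]]]' | egrep 'time|eef|wrist'
python3 pad.py
```

```text
time_s: 51.15
eef_pos: [463.2, -86.5, 277.1]
wrist_force: [0.0, 0.3, 0.1]
machine xy 3.91671175133382 89.18560224771163 [463.17324178 -86.47194483 277.12901587]
-90 11 77.0 [315. 319. 324.] 67.0
-60 29 55.0 [331. 334. 336.] 54.0
-50 125 63.0 [322. 333. 337.] 27.0
```

```bash

python3 -m pendant '[[[0.0025,0.0155,0,0,0],[0.0128,0.0022,0,0,0],[0.0121,0.0044,0,0,0],[0.0111,0.0065,0,0,0],[0.0099,0.0083,0,0,0],[0,0,0,0,0]]]' | egrep 'time|eef|wrist'
python3 pad.py
```

```text
time_s: 51.7
eef_pos: [502.6, -35.3, 279.9]
wrist_force: [0.1, 0.6, 0.3]
machine xy 54.5997908572375 49.17088578241042 [502.56647421 -35.30432538 279.85845928]
-50 6 65.0 [313. 322. 334.] 61.0
-40 5 51.0 [325. 333. 334.] 52.0
-30 55 59.0 [332. 335. 337.] 25.0
-20 87 61.0 [320. 330. 336.] 24.0
```

Now the paddle is turning (to about 20–25° right). Continue the sweep.

```bash

python3 -m pendant '[[[0.0083,0.0099,0,0,0],[0.0065,0.0111,0,0,0],[0.0044,0.0121,0,0,0],[0.0022,0.0128,0,0,0],[0,0.011,0,0,0],[0,0,0,0,0],[0,0,0,0,0]]]' | egrep 'time|eef|wrist'
python3 pad.py
```

```text
time_s: 52.33
eef_pos: [557.5, -14.5, 277.6]
wrist_force: [-0.7, 0.9, -0.5]
machine xy 74.68975415461267 -6.04108357837835 [557.52916701 -14.54208596 277.62158092]
0 5 67.0 [320. 330. 336.] 53.0
10 18 53.0 [330. 334. 335.] 61.0
20 135 64.0 [322. 333. 337.] 22.0
30 15 47.0 [321. 330. 334.] 29.0
```

```bash

python3 -m pendant '[[[0,0.003,0,0,0],[0,0.002,0,0,0],[0,0,0,0,0]]]' | egrep 'time|eef|wrist'
python3 pad.py
python3 -m pendant '[[[0,-0.008,0,0,0],[0,-0.012,0,0,0],[0,0,-0.02,0,0],[0,0,-0.04,0,0],[0,0,-0.04,0,0],[0.03,0,-0.03,0,0],[0.04,0,0,0,0],[0.04,0,0,0,0],[0,0,0,0,0],[0,0,0,0,0]]]' | egrep 'time|eef|wrist'
python3 pad.py
python3 - <<'E'
from h import *
im,dd=bot.capture('scene'); Q=pts('scene',dd)
m=(Q[...,1]>-25)&(Q[...,1]<95)&(abs(Q[...,0]-552)<30)&(Q[...,2]>228)&(Q[...,2]<250);q=Q[m];print('handle',m.sum(),q.mean(0),np.polyfit(q[:,1],q[:,2],1)[0],np.polyfit(q[:,1],q[:,0],1)[0])
E
```

```text
time_s: 52.63
eef_pos: [561.1, -15.1, 277.7]
wrist_force: [-0.8, 0.6, -0.7]
machine xy 74.12700551501241 -9.587666611727295 [561.08235338 -15.06151242 277.71497059]
10 15 59.0 [331. 333. 336.] 56.0
20 106 66.0 [322. 334. 337.] 22.0
30 42 53.0 [320. 328. 334.] 25.0
time_s: 53.52
eef_pos: [537.3, 97.4, 407.5]
wrist_force: [-0.5, -0.9, -0.1]
machine xy 186.8343930766888 12.832276827942694 [537.28866943  97.36388363 407.49788449]
10 14 56.0 [333. 334. 336.] 70.0
20 125 68.0 [321. 334. 337.] 26.0
30 38 52.0 [320. 328. 336.] 28.0
handle 566 [555.6933914   34.07354739 237.49436101] -0.0007742676070406073 -0.020364355399151348
```

```bash
python3 - <<'E'
from h import *
for n in('scene','top'):
    P0=np.load(f'/tmp/P{n}.npy'); im0=np.load(f'/tmp/{n}.npz')['im']; im,dd=bot.capture(n); P=pts(n,dd)
    c=dict(scene=(553.3,-89.5),top=(548.5,-89.2))[n]
    for I,Q in((im0,P0),(im,P)):
        x=Q[...,0]-c[0];y=Q[...,1]-c[1];r=np.hypot(x,y); m=(I.max(-1)<60)&(r<95)&(r>35)&(Q[...,2]>326)&(Q[...,2]<342)&(Q[...,1]>c[1])
        if m.sum()>10:
            q=Q[m][:,:2]; w,V=np.linalg.eigh(np.cov(q.T)); d=V[:,1]*np.sign(V[1,1]); mm=q.mean(0)-c
            print(n,m.sum(),q.mean(0).round(1),'deg left by centre',-np.degrees(np.arctan2(mm[1],mm[0])-1.583).round(1),'by axis',-np.degrees(np.arctan2(d[1],d[0])-1.583).round(1))
E
```

```text
scene 112 [510.  -47.2] deg left by centre -45.0 by axis -45.4
scene 131 [581.2 -32.5] deg left by centre 26.8 by axis 23.0
top 156 [501.5 -46.7] deg left by centre -47.2 by axis -46.7
top 114 [571.9 -38. ] deg left by centre 25.3 by axis 33.0
```

Close to the stop, with a small margin. One more gentle push to feel the stop.

```bash

python3 -m pendant '[[[-0.03,0,0,0,0],[-0.04,0,0,0,0],[-0.04,0,0.02,0,0],[0,0,0.035,0,0],[0,0,0.04,0,0],[0,0,0.035,0,0],[0,0,0,0,0],[0,0.01,0,0,0],[0,0.01,0,0,0],[0,0.003,0,0,0],[0,0,0,0,0]]]' | egrep 'time|eef|wrist'
python3 -m pendant '[[[0,0.003,0,0,0],[0,0,0,0,0]]]' | egrep 'time|eef|wrist'
python3 -m pendant '[[[0,0.002,0,0,0],[0,0,0,0,0]]]' | egrep 'time|eef|wrist'
```

```text
time_s: 54.63
eef_pos: [563.4, -13.1, 280.3]
wrist_force: [-7.0, -1.0, 1.9]
time_s: 54.8
eef_pos: [563.5, -13.0, 280.1]
wrist_force: [-11.5, -1.2, 4.9]
time_s: 54.97
eef_pos: [563.5, -13.1, 280.0]
wrist_force: [-15.1, -1.0, 6.8]
```

The stop is reached (firm 15 N). Retreat and hand in.

```bash

python3 -m pendant '[[[0,-0.01,0,0,0],[0,-0.014,0,0,0],[0,0,-0.02,0,0],[0,0,-0.04,0,0],[0,0,-0.04,0,0],[0.03,0,-0.03,0,0],[0.04,0,0,0,0],[0.04,0,0,0,0],[0,0,0,0,0],[0,0,0,0,0],[0,0,0,0,0],[0,0,0,0,0]]]' | egrep 'time|eef|wrist'
python3 pad.py
python3 - <<'E'
from h import *
im,dd=bot.capture('scene'); Q=pts('scene',dd)
m=(Q[...,1]>-25)&(Q[...,1]<95)&(abs(Q[...,0]-552)<30)&(Q[...,2]>228)&(Q[...,2]<250);q=Q[m];print('handle',m.sum(),q.mean(0),np.polyfit(q[:,1],q[:,2],1)[0],np.polyfit(q[:,1],q[:,0],1)[0])
print(bot.job_done())
E
```

```text
time_s: 55.97
eef_pos: [544.3, 95.1, 409.1]
wrist_force: [0.8, 0.3, 0.2]
machine xy 184.53496349687816 5.889851979034496 [544.25863811  95.14934626 409.14083785]
10 8 54.0 [332. 334. 335.] 77.0
20 114 67.0 [325. 334. 337.] 29.0
30 53 56.0 [320. 328. 335.] 26.0
handle 567 [555.547716    34.34714158 237.34156282] -0.0031442804006109673 -0.02041279231763358
the job is handed in; nothing more can be done
None
```

I handed the job in at about 56 s: by the camera measurements the portafilter is locked level in the group with its handle straight out and let go, and the paddle is against its stop on the left; the first grasp slipped and the portafilter dropped back into its stand, and no verdict was shown.

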